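# Unstack the machined parts onto their kitting nests

### The arm

A 7-joint arm with a two-finger parallel gripper is mounted at the origin on the work surface. World frame = base frame: x ahead of the robot, y to its left, z up, the work surface at z = 0. Lengths are in m, angles in rad, forces in N, time in s.
With the tool pointing down it reaches from about 0.425 to 0.925 m from the base axis. Payload 6.8 kg.
Tool frame: the origin (TCP) lies between the finger pads; the fingertips stand r.tip_extent ahead of it and the grasp point (between the pads) lies 5 mm behind it (r.tip_extent is the distance from the TCP to the fingertips, in m); y points along the fingers, x is the direction in which the jaws open and shut, and the axes are right-handed (so a half turn about y gives the same grasp; the last joint's range is limited). The gripper opens to 85 mm and grips with 20 to 120 N. Pads are 22 mm wide; open, the fingers measure 114 mm over their backs; the gripper's body (76 mm by 85 mm) begins 54 mm behind the grasp point. The pads swing forward as they close: fully open they stand 13 mm farther back than shut.
Start: joints at [1.008, 0.477, 0.022, 1.555, -0.011, 1.109, -0.083], TCP at [0.297, -0.606, 0.245] pointing down, gripper open.
Joint ranges: [-2.96, 2.96], [-0.34, 2.1], [-1.41, 1.46], [0.24, 2.44], [-1.37, 4.51], [0.17, 1.92], [-2.96, 2.96]. Speed limits (rad/s): [2.39, 2.39, 3.14, 3.14, 3.14, 3.14, 3.14].

### API

Orientations are given as a rotation vector (axis times angle).
In Python, from bench import r gives the robot as it stands.
- The arm moves only by the tool send_rows, never from a script. Its argument "plan" is a list of rows, each a list of 5 numbers: the shift along the tool's x, y, z in cm, then the turn about the tool's y in degrees, then the opening, from 0 (shut) to 1 (fully open). In form: [[dx, dy, dz, spin, grip], ...]. A call has 1 to 12 rows; each row shifts and turns the commanded pose from where the row before left it, along the tool's axes as they then stand; what a row does not reach is not made up. A row lasts 1/8 s, in which the tool goes at most 62.5 mm and 10.7 degrees, less where a joint would pass 70% of its speed; a pose out of reach is approached as far as the arm can. A call is refused whole if a number of a shift passes 6.25 or a number of a turn 10.7, either way. A call with a gripper value outside its range is refused whole. The fingers move at their own pace and stop on an object; "force" is the grip in N (left out, the last holds). Time passes only in rows, so rows that do not move let the fingers close. It gives the time, the measured TCP pose, the force and the opening at its end, in the units of the state.
- r.get_obs(): the state, without advancing time (a new reading comes with each control period).
- r.grab_frame(name): name is "side" or "top"; returns a dict with "image" (384x512x3 uint8, red, green, blue), "camera_matrix" (3x3 intrinsics, pixels), "cam_to_world" (4x4, takes a point from camera to world coordinates). Camera axes: x right, y down, z forward; pixel columns grow to the right and rows downward; lengths in m; the calibration is good to about 2 mm. A picture is of the moment at which its call begins. There is no depth.
- r.hand_in(): hands the job in, once; it reports no verdict.
Trained networks look in the newest picture that a camera, given by its name, has taken for a name from the list of things; names that differ only in an ending like _2 or _b are one class to them, and where a whole thing is asked for, a point or a joint stands for the part that bears it (a point fixed in the world has none). Each returns a list of dicts, best first, with "p" (0 to 1); they miss things now and then, are a little off and sometimes report something else, mostly with a low value. They report only what shows in the picture. A call takes as long as a camera call. They do not tell look-alikes from the thing itself.
- r.recognise(camera, target): "rect" ([left, top, right, bottom] in pixels, round what is visible of it).
The state is a dict: "clock": time; "joints": joint angles; "qvel": joint speeds; "tau": joint torques, N m; "tcp_pos": TCP position; "orientation": TCP orientation; "contact_force": force on the tool from outside, world axes, zero at the start; "moment": the same for the moment, N m; "grip_width": finger opening in m.
Only numpy, scipy, OpenCV 4.12 (cv2) and the standard library are available. Lean on these libraries where they do the work, as an engineer would, in place of code of your own. Each camera call takes 0.05 s, during which the arm holds its last target.

### The job

Four machined parts lie stacked on the stockroom table: take the stack apart and lay each part on its own blue nest - the flat plate between the upright ends of the long nest, the piece of extrusion between the upright ends of the short nest, the solid round flange on the plain round pad, and the ring collar over the post of the other round pad. Set each one down without dropping it, right side up, flat, centred on its nest and squared up with it. Leave the standing bolt and the white tub where they are.

Things in the scene. Friction and masses are not known exactly. Their poses are not given: they have to be found in the camera images.
- collar_c (a point): Centre of the collar, a plain brass ring, outside diameter 46 mm, bore 28 mm, 16 mm high, z up its axis; the top part of the stack, lying flat on the extrusion piece (its centre starts about 74 mm over the table). 0.10 to 0.19 kg.
- bar_c (a point): Centre of the extrusion piece, an aluminium bar 90 x 30 x 30 mm with dark slots; x along its length, z up. Third part of the stack from below, lying across or along the flange (centre about 51 mm over the table, underside 36 mm). 0.08 to 0.15 kg.
- flange_c (a point): Centre of the flange, a solid dark steel disc 56 mm in diameter and 20 mm high, z up its axis; second part of the stack from below, lying on the plate (centre about 26 mm over the table, underside 16 mm). 0.25 to 0.45 kg.
- plate_c (a point): Centre of the flat plate, aluminium, 130 x 60 x 16 mm with four dark holes near its ends; x along its length (130), y across (60), z up. Bottom of the stack, lying on the table (centre 8 mm up). 0.24 to 0.43 kg.
- nest_long: Long nest for the plate: fixed blue plastic cradle, origin at the centre of its underside on the table, x along its length. Floor 80 mm wide (y), its top 10 mm over the table; at either end an upright wall 5 mm thick whose top is 30 mm over the table; 152 mm clear between the walls; both long sides open.
- nest_short: Short nest for the extrusion piece: fixed blue plastic cradle, origin at the centre of its underside on the table, x along its length. Floor 50 mm wide (y), its top 10 mm over the table; at either end an upright wall 5 mm thick whose top is 30 mm over the table; 112 mm clear between the walls; both long sides open.
- nest_round: Round nest for the flange: fixed plain blue disc 80 mm in diameter, its flat top 10 mm over the table, no post; origin at the centre of its underside.
- nest_post: Post nest for the collar: fixed blue disc 80 mm in diameter, its flat top 10 mm over the table, with an upright bare steel post 12 mm in diameter at its centre whose tip is 36 mm over the table; origin at the centre of its underside.
- bolt_c (a point): Bystander, to be left alone: a big steel hexagon bolt standing on its head, 30 mm across, 62.5 mm high; this point is on its axis 30 mm up.
- tub: Bystander, to be left alone: a small white plastic tub, 56 mm across the rim, 40 mm high; origin at the centre of its underside.
Mind the look-alikes: they are no part of the job. What is shaped like the part that bears plate_c but purple or yellow is not meant.

How it is judged:
At the end, for the whole second after the job is handed in: Plate on long nest, extrusion on short nest, flange on plain pad, collar over post: each centre within 12 mm of its nest's centre in plan and within 4 mm of its resting height, right side up within 0.1 rad, plate and extrusion within 0.2 rad of the nest's length, all at rest (horizontal distance between plate_c and nest_long below 0.012 m and z of plate_c in the frame of nest_long between 0.014 and 0.022 m and angle between each of plate_c, flange_c, bar_c, collar_c's own z axis and vertical below 0.1 rad and linear speed of each of plate, flange, bar, collar below 0.02 m/s and angle between the x axis of plate_c and the x axis of nest_long, either way round below 0.2 rad and horizontal distance between flange_c and nest_round below 0.012 m and z of flange_c in the frame of nest_round between 0.016 and 0.024 m and horizontal distance between bar_c and nest_short below 0.012 m and z of bar_c in the frame of nest_short between 0.021 and 0.029 m and angle between the x axis of bar_c and the x axis of nest_short, either way round below 0.2 rad and horizontal distance between collar_c and nest_post below 0.012 m and z of collar_c in the frame of nest_post between 0.014 and 0.022 m); the robot touches nothing.
It fails at once if a part is dropped or falls freely (more than 0.6 m/s out of the fingers, a drop of some 18 mm) ((linear speed of plate above 0.6 m/s and contact force between plate and the fingers below 0.05 N) or (linear speed of flange above 0.6 m/s and contact force between flange and the fingers below 0.05 N) or (linear speed of bar above 0.6 m/s and contact force between bar and the fingers below 0.05 N) or (linear speed of collar above 0.6 m/s and contact force between collar and the fingers below 0.05 N)).
It fails at once if the standing bolt is knocked over or shifted by 20 mm (distance of bolt_c from where it was at the start of the episode above 0.02 m).
It fails at once if the white tub is shifted by 20 mm (distance of tub from where it was at the start of the episode above 0.02 m).
It also fails if it takes over 120 s, if anything falls off the work surface, if the arm or the gripper's body presses on something with over 40 N, if the wrist force passes 120 N, or if a joint passes its speed limit or range.

## Working session

There is one attempt and no reset: what is moved stays moved. The work goes in short steps, Python scripts to look and compute and a tool call to move; the robot and the scene stay as the last step left them, time stands still between calls to the robot, and variables do not carry over. Pictures are saved under pics/ and viewed, and the job is handed in when it is done.

Besides the shell and the picture viewer there is one more tool, called after "Request:" by a JSON object that holds its "fn" and its "kwargs", one argument or row to a line. send_rows: Moves the arm, as the interface text tells. Its arguments: {"type":"object","properties":{"plan":{"type":"array","items":{"type":"array","items":{"type":"number"}}},"force":{"type":"number"}},"required":["plan"]}

```bash
ls; mkdir -p pics
python3 - <<'E'
from bench import r
import cv2
print(r.get_obs(), r.tip_extent)
for c in ("side","top"):
    f=r.grab_frame(c); cv2.imwrite(f"pics/{c}0.png",f["image"][:,:,::-1])
    print(c,f["camera_matrix"],f["cam_to_world"])
    for t in ("collar_c","bar_c","flange_c","plate_c","nest_long","nest_short","nest_round","nest_post","bolt_c","tub"):
        print(t,[(([round(x) for x in d["rect"]]),round(d["p"],2)) for d in r.recognise(c,t)])
E
```

```text
pics
{'clock': 0.0, 'joints': array([ 1.00787281,  0.47777559,  0.02234632,  1.55649532, -0.01148846,
        1.10929225, -0.08310004]), 'qvel': array([0.00011364, 0.00082428, 0.00031225, 0.00100003, 0.00013148,
       0.00100571, 0.00047574]), 'tau': array([ 2.74447466e-04, -5.96446931e+01,  1.60795044e+00, -2.81191152e+01,
        1.24741867e-02,  9.36827157e-03,  2.13456286e-05]), 'tcp_pos': array([ 0.29625244, -0.60586158,  0.24432374]), 'orientation': array([-1.3898327 ,  0.86921541, -0.86653205]), 'contact_force': array([0.2575041 , 0.66676795, 0.31874142]), 'moment': array([ 0.01096269,  0.01640445, -0.02240668]), 'grip_width': 0.08488777579926096} 0.014
side [[353.28863444   0.         257.85303197]
 [  0.         353.28863444 198.12405573]
 [  0.           0.           1.        ]] [[-0.92750059 -0.27657082  0.25149799  0.25910344]
 [-0.37378636  0.69539299 -0.61376897  0.62806788]
 [-0.00513935 -0.6632776  -0.74835581  0.7392574 ]
 [ 0.          0.          0.          1.        ]]
collar_c [([258, 158, 276, 174], 0.48)]
bar_c [([253, 168, 272, 186], 0.74)]
flange_c [([264,
[... 627 characters left out ...]
1.        ]] [[-0.00473301 -0.9939427   0.10979756  0.30929408]
 [-0.99993919  0.00579781  0.00938066  0.06707233]
 [-0.00996042 -0.10974649 -0.9939097   1.39853861]
 [ 0.          0.          0.          1.        ]]
collar_c [([292, 165, 303, 185], 0.45)]
bar_c [([280, 168, 310, 179], 0.69)]
flange_c [([291, 179, 296, 184], 0.61)]
plate_c [([148, 230, 187, 279], 0.92), ([116, 101, 153, 146], 0.73), ([276, 152, 308, 198], 0.72), ([230, 151, 254, 192], 0.6)]
nest_long [([321, 108, 383, 164], 0.87)]
nest_short [([348, 186, 377, 232], 0.68)]
nest_round [([168, 191, 191, 216], 0.71)]
nest_post [([177, 123, 204, 148], 0.7)]
bolt_c [([229, 212, 242, 222], 0.45)]
tub [([315, 212, 336, 230], 0.56)]
```

Run:
```python
import cv2
a=cv2.imread("pics/top0.png"); cv2.imwrite("pics/top0z.png",cv2.resize(a[90:290,100:400],None,fx=2.66,fy=2.66,interpolation=cv2.INTER_CUBIC))
a=cv2.imread("pics/side0.png"); cv2.imwrite("pics/side0z.png",cv2.resize(a[100:360,60:400],None,fx=2.3,fy=2.3,interpolation=cv2.INTER_CUBIC))
```

```text
(no output)
```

View pics/top0z.png

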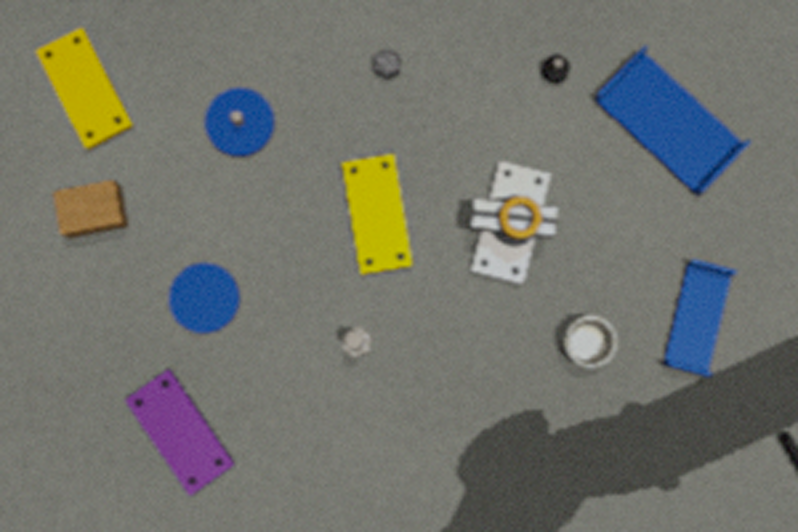

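View pics/side0z.png

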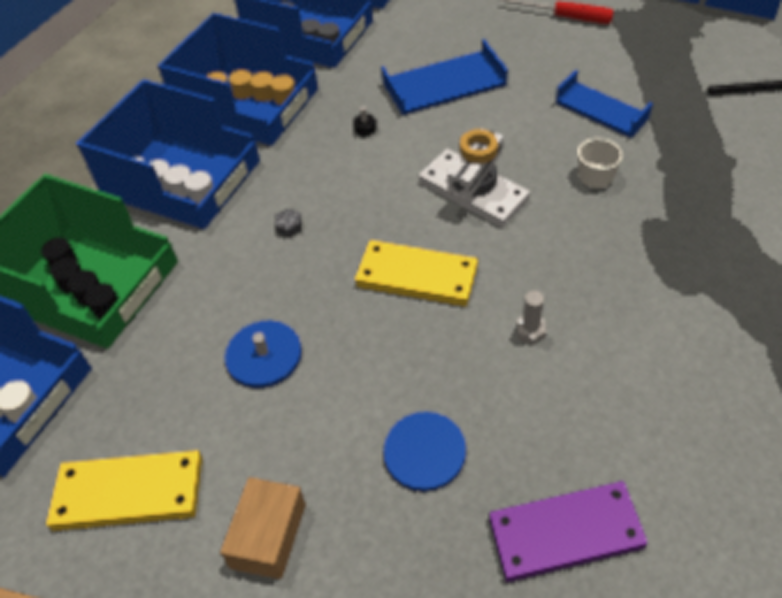

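The top view shows the stack around top pixel (295,172), with the collar over the bar, flange and white plate. The long nest is at (352,136), the short nest at (362,209), the round pad at (177,203), the post pad at (190,136), the bolt at (235,217) and the tub at (322,218). The yellow and purple plates are look-alikes. Next I'll fit silhouettes to get positions.

```bash
cat > h.py <<'E'
import numpy as np, cv2
from scipy.optimize import minimize
def proj(f,P):
    T=np.linalg.inv(f["cam_to_world"]); p=np.c_[P,np.ones(len(P))]@T.T
    q=p[:,:3]@f["camera_matrix"].T; return q[:,:2]/q[:,2:]
def back(f,uv,z):
    uv=np.atleast_2d(uv).astype(float)
    d=np.c_[uv,np.ones(len(uv))]@np.linalg.inv(f["camera_matrix"]).T@f["cam_to_world"][:3,:3].T
    o=f["cam_to_world"][:3,3]; return o+d*((z-o[2])/d[:,2])[:,None]
def box(L,W,z0,z1,cx=0):
    return np.array([[cx+sx*L/2,sy*W/2,z] for sx in(-1,1) for sy in(-1,1) for z in(z0,z1)])
def cyl(R,z0,z1):
    a=np.linspace(0,2*np.pi,40,endpoint=False)
    return np.vstack([np.c_[R*np.cos(a),R*np.sin(a),0*a+z] for z in(z0,z1)])
def nest(L): 
    W=80 if L==152 else 50
    W/=1000;L/=1000
    return [box(L+.01,W,0,.01),box(.005,W,0,.03,L/2+.0025),box(.005,W,0,.03,-L/2-.0025)]
def place(P,x,y,a):
    c,s=np.cos(a),np.sin(a); return np.c_[c*P[:,0]-s*P[:,1]+x,s*P[:,0]+c*P[:,1]+y,P[:,2]]
def render(f,parts,p,S=4):
    h,w=f["image"].shape[:2]; m=np.zeros((h*S,w*S),np.uint8)
    for P in parts:
        q=proj(f,place(P,*p)); q=(cv2.convexHull(q.astype(np.float32))[:,0]+.5)*S-.5
        cv2.fillConvexPoly(m,np.round(q*16).astype(np.int32),255,shift=4)
    return cv2.resize(m,(w,h),interpolation=cv2.INTER_AREA)/255.
def fit(fs,masks,parts,p0,yaw=True):
    def cost(v):
        p=[v[0],v[1],v[2] if yaw else 0]; return sum(np.abs(render(f,parts,p)-m).sum() for f,m in zip(fs,masks))
    n=3 if yaw else 2
    sim=np.vstack([p0[:n]]+[np.array(p0[:n])+d for d in np.diag([.012,.012,.15])[:n,:n]])
    for _ in range(2):
        r=minimize(cost,sim[0],method="Nelder-Mead",options=dict(initial_simplex=sim,xatol=1e-4,fatol=.05)); sim=np.vstack([r.x]+[r.x+d for d in np.diag([.006,.006,.06])[:n,:n]])
    return r.x,r.fun
def region(m,rect,pad=5):
    o=np.zeros(m.shape); l,t,r,b=[int(v) for v in rect]; l-=pad;t-=pad;r+=pad;b+=pad
    o[t:b,l:r]=m[t:b,l:r]; return o
E
cat > m1.py <<'E'
from h import *; from bench import r
F={c:r.grab_frame(c) for c in("side","top")}
np.save("pics/F0.npy",F,allow_pickle=True)
def mask(f):
    h=cv2.cvtColor(f["image"],cv2.COLOR_RGB2HSV); return ((h[...,0]>100)&(h[...,0]<130)&(h[...,1]>110)).astype(float)
M={c:mask(F[c]) for c in F}
rect={"long":([227,118,280,151],[321,108,383,164],nest(152),1),"short":([300,133,343,159],[348,186,377,232],nest(112),1),
"round":([228,278,261,314],[165,189,191,216],[cyl(.04,0,.01)],0),"post":([156,240,193,269],[177,123,204,148],[cyl(.04,0,.01)],0)}
for k,(a,b,P,y) in rect.items():
    ms=[region(M["side"],a,3),region(M["top"],b,3)]
    c=back(F["top"],[(b[0]+b[2])/2,(b[1]+b[3])/2],.01)[0]
    g=[c[0],c[1],0]
    if k=="long": g[2]=0.75  # refined below
    for nm,fs,mm in(("both",[F["side"],F["top"]],ms),("side",[F["side"]],ms[:1]),("top",[F["top"]],ms[1:])):
        best=min((fit(fs,mm,P,[g[0],g[1],a0],bool(y)) for a0 in ((0,.5,1,1.5,2,2.5) if y else (0,))),key=lambda t:t[1])
        print(k,nm,best[0].round(4),round(best[1],1),[int(m.sum()) for m in mm])
E
python3 m1.py
python3 - <<'E'
import cv2
a=cv2.imread("pics/top0.png"); cv2.imwrite("pics/topst.png",cv2.resize(a[145:205,265:325],None,fx=10,fy=10,interpolation=cv2.INTER_CUBIC))
a=cv2.imread("pics/side0.png"); cv2.imwrite("pics/sidest.png",cv2.resize(a[145:205,230:300],None,fx=10,fy=10,interpolation=cv2.INTER_CUBIC))
E
```

```text
long both [ 0.6242 -0.2262  0.7977] 164.9 [870, 1417]
long side [ 0.6253 -0.2281  0.7773] 95.9 [870]
long top [ 0.624  -0.2262  0.7975] 60.9 [1417]
short both [ 0.3997 -0.2514 -0.2644] 123.5 [494, 704]
short side [ 0.3996 -0.2519  2.901 ] 67.2 [494]
short top [ 0.3989 -0.2513 -0.2706] 50.8 [704]
round both [0.4257 0.3058] 102.5 [957, 537]
round side [0.4257 0.3058] 64.4 [957]
round top [0.4252 0.3058] 38.2 [537]
post both [0.6289 0.2676] 175.9 [692, 494]
post side [0.6292 0.2678] 112.5 [692]
post top [0.6281 0.2676] 61.3 [494]
```

View pics/topst.png

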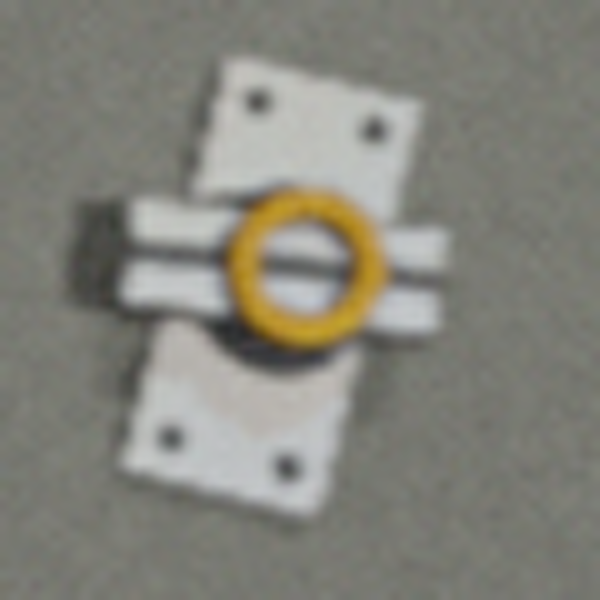

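View pics/sidest.png

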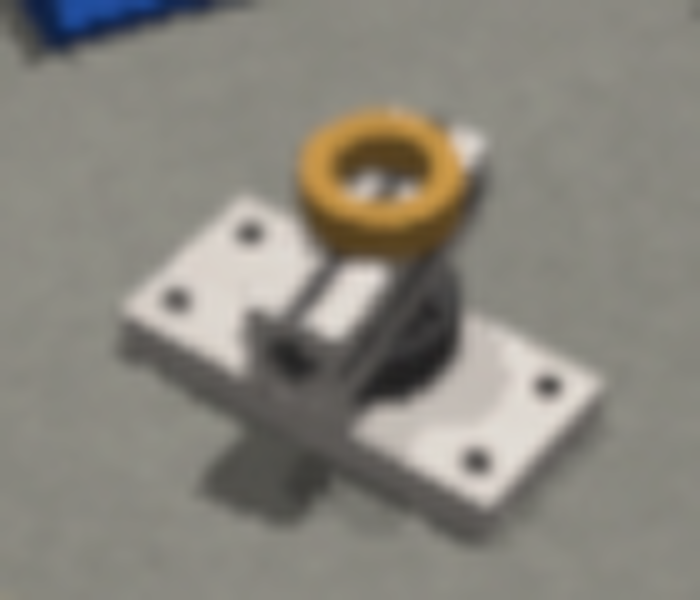

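```bash
cat > m2.py <<'E'
from h import *
F=np.load("pics/F0.npy",allow_pickle=True).item()
z=lambda X,o:(np.atleast_2d(X)+.5)/10-.5+np.array(o)
T=lambda X,h:back(F["top"],z(X,(265,145)),h)[:,:2]
S=lambda X,h:back(F["side"],z(X,(230,145)),h)[:,:2]
for n,p in(("top",T([(257,100),(373,129),(171,437),(288,467)],.016)),("side",S([(250,233),(176,299),(547,385),(476,460)],.016))):
    print("plate",n,p.mean(0)); print(p)
p=T([(257,100),(373,129),(171,437),(288,467)],.016); d=p[0]+p[1]-p[2]-p[3]; print("yaw",np.arctan2(d[1],d[0]))
p=S([(250,233),(176,299),(547,385),(476,460)],.016); d=p[0]+p[1]-p[2]-p[3]; print("yaw",np.arctan2(d[1],d[0]))
b=T([(130,200),(122,303),(447,230),(440,330)],.066); d=b[0]+b[1]-b[2]-b[3]; print("bar",b.mean(0),np.arctan2(d[1],d[0]),np.hypot(*d)/2)
print("bar slot yaw",(lambda q:np.arctan2(*(q[0]-q[1])[::-1]))(T([(135,252),(440,283)],.066)))
for c in F:
    h=cv2.cvtColor(F[c]["image"],cv2.COLOR_RGB2HSV); m=((h[...,0]>10)&(h[...,0]<28)&(h[...,1]>120)).astype(np.uint8)
    l,t,rr,bb=([255,153,282,175] if c=="side" else [285,160,306,184]); q=np.zeros_like(m); q[t:bb,l:rr]=m[t:bb,l:rr]
    cs,_=cv2.findContours(q,0,2); k=max(cs,key=cv2.contourArea); full=cv2.drawContours(np.zeros_like(q),[k],-1,1,-1).astype(float)
    full=cv2.morphologyEx(full,cv2.MORPH_CLOSE,np.ones((5,5)))
    print("collar",c,fit([F[c]],[full],[cyl(.023,.066,.082)],[.52,-.045],False))
E
python3 m2.py
```

```text
plate top [ 0.50897614 -0.04256354]
[[ 0.56462618 -0.03872318]
 [ 0.55553152 -0.07353295]
 [ 0.4624885  -0.01157022]
 [ 0.45325836 -0.04642779]]
plate side [ 0.50952667 -0.04216086]
[[ 0.55602258 -0.07259019]
 [ 0.565496   -0.03896335]
 [ 0.45386012 -0.04592675]
 [ 0.46272799 -0.01116316]]
yaw -0.2594536454092079
yaw -0.25976168899494156
bar [ 0.50667512 -0.04221587] 1.4739861814261404 0.09217971992647898
bar slot yaw 1.4620893941436022
collar side (array([ 0.50620605, -0.04956596]), np.float64(42.62352941176471))
collar top (array([ 0.5039527 , -0.04690509]), np.float64(29.19607843137255))
```

```bash
cat >> h.py <<'E'
from scipy.spatial.transform import Rotation as Ro
def need(r,x,y,z,jaw,src=None):
    """shift to target along tool axes (cm), after-turn spin deg; jaw = desired world yaw of tool x (mod pi)"""
    o=r.get_obs(); R=Ro.from_rotvec(o["orientation"]).as_matrix()
    d=(np.array([x,y,z])-o["tcp_pos"])*100
    cur=np.arctan2(R[1,0],R[0,0]); dy=(jaw-cur+np.pi/2)%np.pi-np.pi/2
    # tool y down: spin about y (down) by +s turns world yaw by -s
    print("tcp",o["tcp_pos"].round(4),"curyaw",round(cur,3),"down",R[:,1].round(3),"width",round(o["grip_width"],4),"t",round(o["clock"],2),"q7",o["joints"][6].round(2),"F",o["contact_force"].round(1))
    print(" tool shift cm",(R.T@d).round(2),"spin deg",round(-np.degrees(dy),1), "alt",round(-np.degrees(dy)+(180 if dy>0 else -180),1),"world d cm",d.round(2))
    a=R@Ro.from_rotvec([0,-dy,0]).as_matrix(); print(" after spin shift",(a.T@d).round(2))
E
python3 - <<'E'
from h import *; from bench import r
print(Ro.from_rotvec(r.get_obs()["orientation"]).as_matrix().round(3), r.tip_extent)
need(r,.505,-.048,.18,1.468-np.pi/2)
E
```

```text
[[ 0.439  0.     0.898]
 [-0.898  0.     0.439]
 [-0.    -1.     0.   ]] 0.014
tcp [ 0.2965 -0.6064  0.2453] curyaw -1.116 down [ 0.  0. -1.] width 0.0854 t 1.2 q7 -0.08 F [-0.5 -0.5 -0.2]
 tool shift cm [-41.     6.53  43.26] spin deg -58.1 alt 121.9 world d cm [20.85 55.84 -6.53]
 after spin shift [15.01  6.53 57.68]
```

Request:
{"fn": "send_rows", "kwargs": {
  "plan": [
    [0, 0, 0, -9.7, 1],
    [0, 0, 0, -9.7, 1],
    [0, 0, 0, -9.7, 1],
    [0, 0, 0, -9.7, 1],
    [0, 0, 0, -9.7, 1],
    [0, 0, 0, -9.6, 1]
  ]
}}

```text
clock: 1.95
tcp_pos: [0.2965, -0.6064, 0.2453]
orientation: [-1.57, 0.076, -0.076]
contact_force: [-0.7, -0.6, 0.7]
grip_width: 0.0856
```

Request:
{"fn": "send_rows", "kwargs": {
  "plan": [
    [1.25, 0, 4.8, 0, 1],
    [1.25, 0, 4.8, 0, 1],
    [1.25, 0, 4.8, 0, 1],
    [1.25, 0, 4.8, 0, 1],
    [1.25, 0, 4.8, 0, 1],
    [1.25, 0, 4.8, 0, 1],
    [1.25, 0, 4.8, 0, 1],
    [1.25, 0, 4.8, 0, 1],
    [1.25, 0, 4.8, 0, 1],
    [1.25, 0, 4.8, 0, 1],
    [1.25, 0, 4.8, 0, 1],
    [1.25, 0, 4.8, 0, 1]
  ]
}}

```text
clock: 3.45
tcp_pos: [0.5049, -0.0473, 0.2457]
orientation: [-1.57, 0.08, -0.081]
contact_force: [-0.1, -0.4, 0.4]
grip_width: 0.0856
```

Run:
```python
from h import *; from bench import r
need(r,.505,-.048,.12,1.468-np.pi/2)
for c in ("side","top"):
    f=r.grab_frame(c); cv2.imwrite(f"pics/{c}1.png",f["image"][:,:,::-1])
```

```text
tcp [ 0.5049 -0.0473  0.2457] curyaw -0.102 down [ 0.001 -0.    -1.   ] width 0.0856 t 3.45 q7 -0.26 F [-0.1 -0.4  0.4]
 tool shift cm [ 1.000e-02  1.257e+01 -6.000e-02] spin deg 0.0 alt -180.0 world d cm [ 1.000e-02 -7.000e-02 -1.257e+01]
 after spin shift [ 1.000e-02  1.257e+01 -6.000e-02]
```

View pics/side1.png

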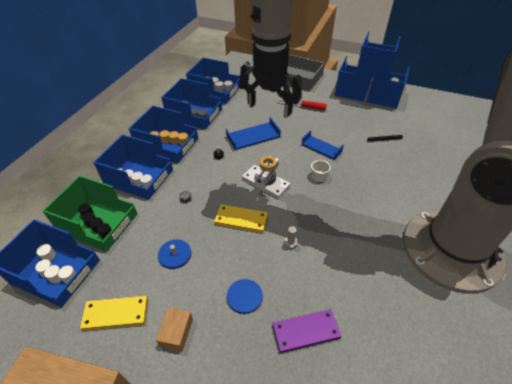

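Request:
{"fn": "send_rows", "kwargs": {
  "plan": [
    [0, 3, 0, 0, 0.8],
    [0, 3, 0, 0, 0.8],
    [0, 3, 0, 0, 0.8],
    [0, 3, 0, 0, 0.8],
    [0, 2, 0, 0, 0.8],
    [0, 1.5, 0, 0, 0.8],
    [0, 0.9, 0, 0, 0.8],
    [0, 0, 0, 0, 0.8]
  ],
  "force": 40
}}

```text
clock: 4.55
tcp_pos: [0.5043, -0.0488, 0.0811]
orientation: [-1.569, 0.081, -0.08]
contact_force: [-0.1, 0.1, 0.3]
grip_width: 0.0685
```

Request:
{"fn": "send_rows", "kwargs": {
  "plan": [
    [0, 0, 0, 0, 0],
    [0, 0, 0, 0, 0],
    [0, 0, 0, 0, 0],
    [0, 0, 0, 0, 0],
    [0, 0, 0, 0, 0],
    [0, 0, 0, 0, 0]
  ]
}}

```text
clock: 5.3
tcp_pos: [0.505, -0.0487, 0.0823]
orientation: [-1.57, 0.079, -0.081]
contact_force: [-1.1, 0.6, 5.5]
grip_width: 0.0436
```

Run:
```python
from h import *; from bench import r
need(r,.629,.2676,.2,-.5); print(r.tip_extent)
for c in ("side","top"):
    f=r.grab_frame(c); cv2.imwrite(f"pics/{c}2.png",cv2.resize(f["image"][100:220,200:350,::-1],None,fx=5,fy=5,interpolation=2))
```

```text
tcp [ 0.505  -0.0487  0.0823] curyaw -0.102 down [ 0.002 -0.    -1.   ] width 0.0436 t 5.3 q7 -0.42 F [-1.1  0.6  5.5]
 tool shift cm [  9.13 -11.76  32.72] spin deg 22.8 alt -157.2 world d cm [12.4  31.63 11.77]
 after spin shift [ -4.26 -11.76  33.71]
0.014
```

View pics/side2.png

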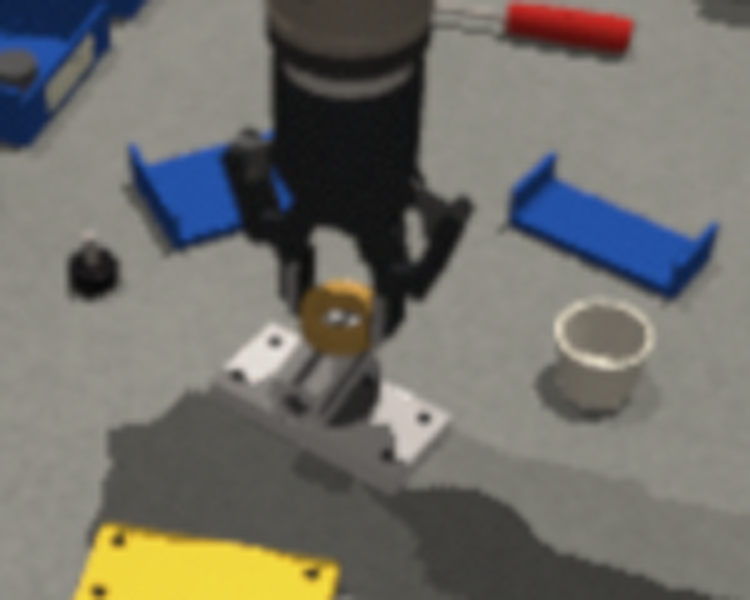

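Run:
```python
from h import *; from bench import r
f=r.grab_frame("side"); cv2.imwrite("pics/side3.png",cv2.resize(f["image"][140:195,235:300,::-1],None,fx=10,fy=10,interpolation=2))
f=r.grab_frame("top"); cv2.imwrite("pics/top3.png",cv2.resize(f["image"][145:205,265:325,::-1],None,fx=10,fy=10,interpolation=2))
```

```text
(no output)
```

View pics/side3.png

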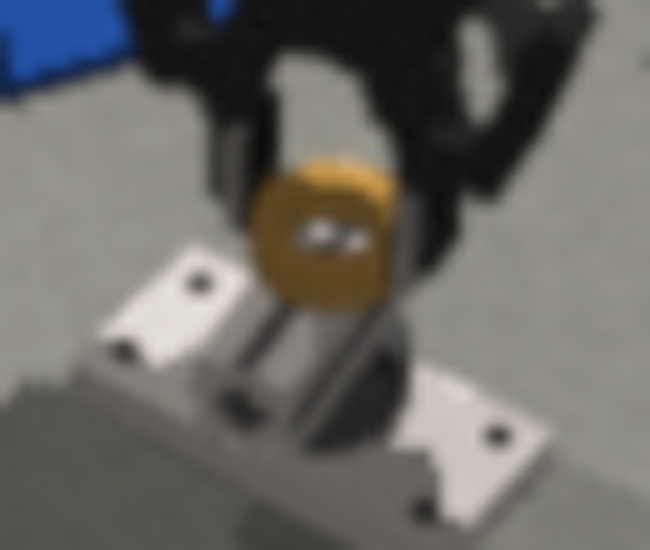

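View pics/top3.png

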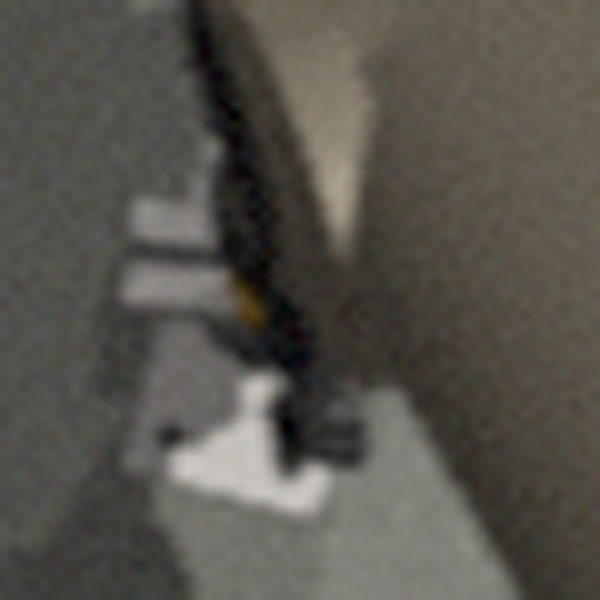

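Request:
{"fn": "send_rows", "kwargs": {
  "plan": [
    [0, -0.5, 0, 0, 0],
    [0, -0.5, 0, 0, 0],
    [0, -1, 0, 0, 0],
    [0, -2, 0, 0, 0],
    [0, -3, 0, 0, 0],
    [0, -3, 0, 0, 0],
    [0, -2, 0, 0, 0],
    [0, 0, 0, 0, 0]
  ]
}}

```text
clock: 6.5
tcp_pos: [0.5054, -0.0486, 0.2031]
orientation: [-1.57, 0.077, -0.083]
contact_force: [-0.6, -0.2, -1.6]
grip_width: 0.0436
```

Run:
```python
from h import *; from bench import r
need(r,.629,.2676,.2,-.5)
f=r.grab_frame("side"); cv2.imwrite("pics/side4.png",cv2.resize(f["image"][60:200,220:320,::-1],None,fx=5,fy=5,interpolation=2))
np.save("pics/F4.npy",{"side":f,"top":r.grab_frame("top")},allow_pickle=True)
```

```text
tcp [ 0.5054 -0.0486  0.2031] curyaw -0.102 down [ 0.004 -0.001 -1.   ] width 0.0436 t 6.5 q7 -0.3 F [-0.6 -0.2 -1.6]
 tool shift cm [ 9.07  0.34 32.72] spin deg 22.8 alt -157.2 world d cm [12.36 31.62 -0.31]
 after spin shift [-4.32  0.34 33.68]
```

View pics/side4.png

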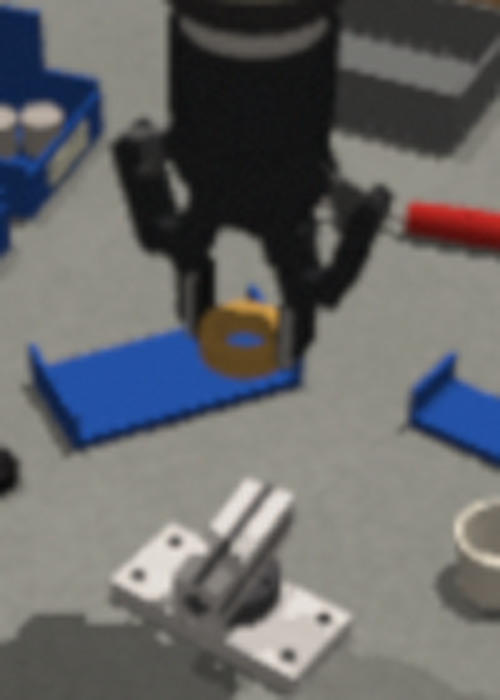

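Request:
{"fn": "send_rows", "kwargs": {
  "plan": [
    [0.5, 0, 1.7, 0, 0],
    [0.9, 0, 3.3, 0, 0],
    [0.9, 0, 3.3, 0, 0],
    [0.9, 0, 3.3, 0, 0],
    [0.9, 0, 3.3, 0, 0],
    [0.9, 0, 3.3, 0, 0],
    [0.9, 0, 3.3, 0, 0],
    [0.9, 0, 3.3, 0, 0],
    [0.9, 0, 3.3, 0, 0],
    [0.9, 0, 3.3, 0, 0],
    [0.5, 0, 1.7, 0, 0],
    [0, 0, 0, 0, 0]
  ]
}}

```text
clock: 8.1
tcp_pos: [0.628, 0.2722, 0.2001]
orientation: [-1.57, 0.08, -0.077]
contact_force: [-0.9, -0.3, -0.5]
grip_width: 0.0436
```

Run:
```python
from h import *; from bench import r
need(r,.629,.2676,.07,-.1)
F={c:r.grab_frame(c) for c in("side","top")}
f=F["side"]; cv2.imwrite("pics/side5.png",cv2.resize(f["image"][130:290,120:240,::-1],None,fx=5,fy=3.75,interpolation=2))
f=F["top"]; cv2.imwrite("pics/top5.png",cv2.resize(f["image"][90:205,170:325,::-1],None,fx=5,fy=5,interpolation=2))
np.save("pics/F5.npy",F,allow_pickle=True)
```

```text
tcp [0.628  0.2722 0.2001] curyaw -0.1 down [-0.002 -0.    -1.   ] width 0.0436 t 8.1 q7 -0.84 F [-0.9 -0.3 -0.5]
 tool shift cm [ 0.17 13.01 -0.44] spin deg -0.0 alt 180.0 world d cm [  0.1   -0.46 -13.01]
 after spin shift [ 0.17 13.01 -0.44]
```

View pics/side5.png

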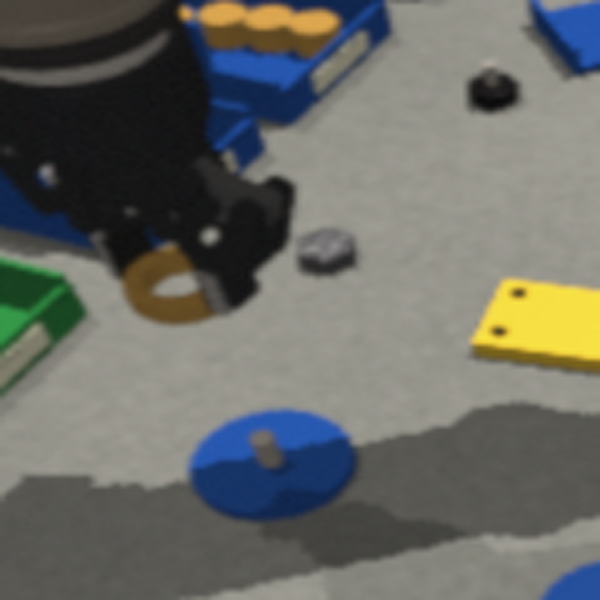

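View pics/top5.png

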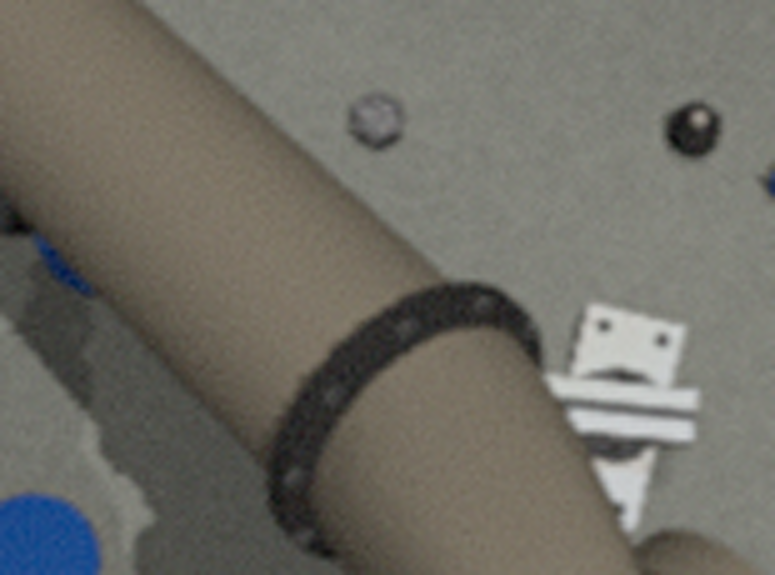

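Run:
```python
from h import *
F=np.load("pics/F5.npy",allow_pickle=True).item()
print(proj(F["side"],np.array([[.628,.2722,.201],[.628,.2722,.193],[.628,.2722,.185]])))
f=F["side"];cv2.imwrite("pics/side5b.png",cv2.resize(f["image"][185:225,135:185,::-1],None,fx=14,fy=14,interpolation=2))
```

```text
[[155.74303976 201.84494799]
 [156.61227439 204.41768536]
 [157.46717258 206.94799014]]
```

View pics/side5b.png

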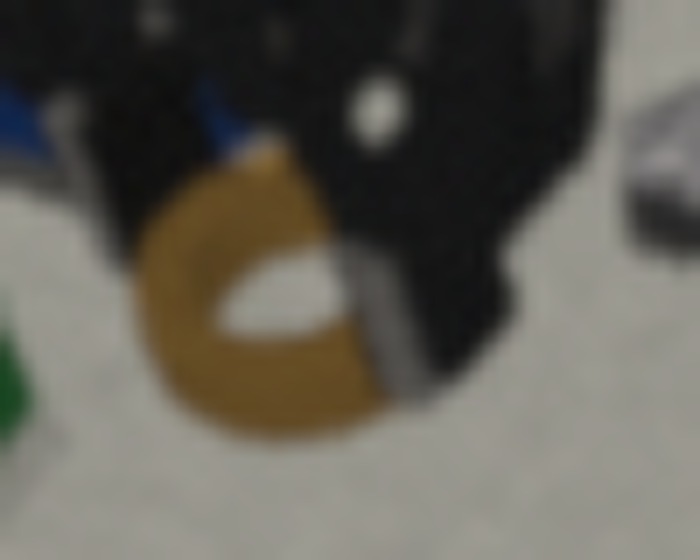

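Request:
{"fn": "send_rows", "kwargs": {
  "plan": [
    [0.1, 2, -0.3, 0, 0],
    [0.1, 3, -0.3, 0, 0],
    [0, 3, 0, 0, 0],
    [0, 2.5, 0, 0, 0],
    [0, 1.5, 0, 0, 0],
    [0, 0.5, 0, 0, 0],
    [0, 0, 0, 0, 0]
  ]
}}

```text
clock: 9.07
tcp_pos: [0.6302, 0.265, 0.0765]
orientation: [-1.569, 0.08, -0.081]
contact_force: [-0.3, 0.3, -1.6]
grip_width: 0.0439
```

Run:
```python
from h import *; from bench import r
need(r,.629,.266,.027,-.1)
f=r.grab_frame("side");cv2.imwrite("pics/side6.png",cv2.resize(f["image"][210:280,135:205,::-1],None,fx=8,fy=8,interpolation=2))
```

```text
tcp [0.6302 0.265  0.0765] curyaw -0.102 down [ 0.  0. -1.] width 0.0439 t 9.07 q7 -0.9 F [-0.3  0.3 -1.6]
 tool shift cm [-0.13  4.95  0.09] spin deg -0.1 alt 179.9 world d cm [-0.12  0.1  -4.95]
 after spin shift [-0.13  4.95  0.09]
```

View pics/side6.png

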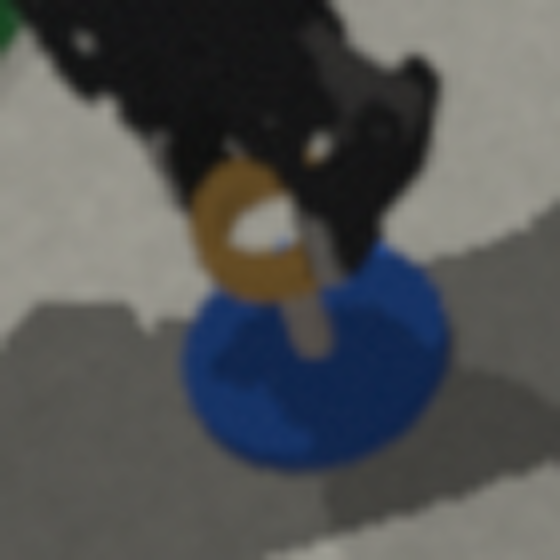

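Request:
{"fn": "send_rows", "kwargs": {
  "plan": [
    [-0.1, 1, 0.1, 0, 0],
    [0, 1, 0, 0, 0],
    [0, 1, 0, 0, 0],
    [0, 1, 0, 0, 0],
    [0, 0.3, 0, 0, 0],
    [0, 0.2, 0, 0, 0],
    [0, 0, 0, 0, 0]
  ]
}}

```text
clock: 10.0
tcp_pos: [0.6292, 0.2664, 0.0314]
orientation: [-1.569, 0.08, -0.08]
contact_force: [-0.4, 0.0, -0.9]
grip_width: 0.0437
```

Run:
```python
from h import *; from bench import r
need(r,.629,.266,.027,-.1)
f=r.grab_frame("side");cv2.imwrite("pics/side7.png",cv2.resize(f["image"][210:280,135:205,::-1],None,fx=8,fy=8,interpolation=2))
```

```text
tcp [0.6292 0.2664 0.0314] curyaw -0.102 down [ 0.  0. -1.] width 0.0437 t 10.0 q7 -0.92 F [-0.4  0.  -0.9]
 tool shift cm [-0.02  0.44 -0.04] spin deg -0.1 alt 179.9 world d cm [-0.02 -0.04 -0.44]
 after spin shift [-0.02  0.44 -0.04]
```

View pics/side7.png

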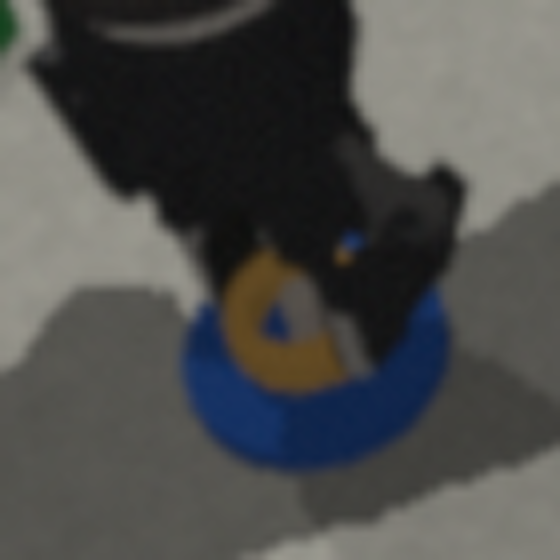

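Request:
{"fn": "send_rows", "kwargs": {
  "plan": [
    [0, 0.15, 0, 0, 0],
    [0, 0.15, 0, 0, 0],
    [0, 0.1, 0, 0, 0],
    [0, 0.1, 0, 0, 0],
    [0, 0, 0, 0, 0]
  ]
}}

```text
clock: 10.68
tcp_pos: [0.6291, 0.2663, 0.0265]
orientation: [-1.569, 0.08, -0.08]
contact_force: [-0.8, -0.1, -0.3]
grip_width: 0.0437
```

Request:
{"fn": "send_rows", "kwargs": {
  "plan": [
    [0, 0.1, 0, 0, 0],
    [0, 0.1, 0, 0, 0],
    [0, 0, 0, 0, 0]
  ]
}}

```text
clock: 11.05
tcp_pos: [0.6292, 0.2663, 0.0264]
orientation: [-1.57, 0.08, -0.081]
contact_force: [-5.0, -4.2, 15.0]
grip_width: 0.0438
```

Request:
{"fn": "send_rows", "kwargs": {
  "plan": [
    [0, -0.1, 0, 0, 0],
    [0, 0, 0, 0, 0.52],
    [0, 0, 0, 0, 0.55],
    [0, 0, 0, 0, 0.6],
    [0, 0, 0, 0, 0.7],
    [0, 0, 0, 0, 0.8],
    [0, 0, 0, 0, 0.8],
    [0, -1.5, 0, 0, 0.8],
    [0, -3, 0, 0, 0.8],
    [0, -4, 0, 0, 0.8],
    [0, -4, 0, 0, 0.8],
    [0, -4, 0, 0, 0.8]
  ]
}}

```text
clock: 12.55
tcp_pos: [0.6291, 0.2664, 0.1929]
orientation: [-1.569, 0.079, -0.081]
contact_force: [0.6, 0.1, -0.5]
grip_width: 0.0681
```

Run:
```python
from h import *; from bench import r
need(r,.507,-.042,.2,1.468-np.pi/2)
F={c:r.grab_frame(c) for c in("side","top")}
np.save("pics/F8.npy",F,allow_pickle=True)
f=F["side"]
cv2.imwrite("pics/side8.png",np.hstack([cv2.resize(f["image"][210:280,135:205,::-1],(400,400),interpolation=2),cv2.resize(f["image"][145:215,230:300,::-1],(400,400),interpolation=2)]))
f=F["top"];cv2.imwrite("pics/top8.png",cv2.resize(f["image"][145:205,265:325,::-1],None,fx=10,fy=10,interpolation=2))
```

```text
tcp [0.6291 0.2664 0.1929] curyaw -0.102 down [ 0.001  0.001 -1.   ] width 0.0681 t 12.55 q7 -0.84 F [ 0.6  0.1 -0.5]
 tool shift cm [ -9.01  -0.74 -31.92] spin deg 0.1 alt -179.9 world d cm [-12.21 -30.84   0.71]
 after spin shift [ -8.98  -0.74 -31.93]
```

View pics/side8.png

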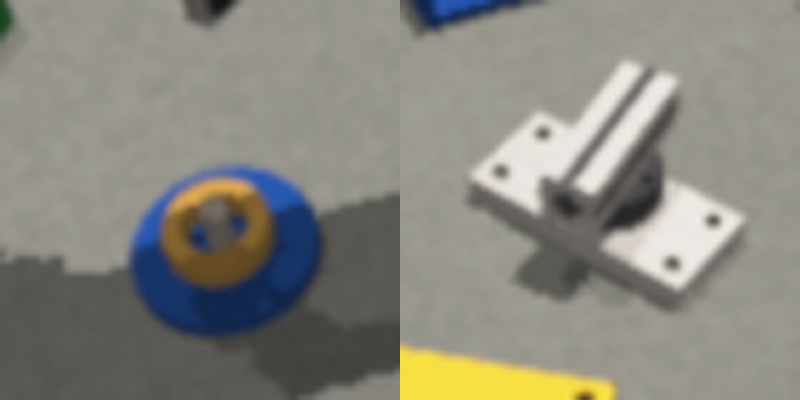

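View pics/top8.png

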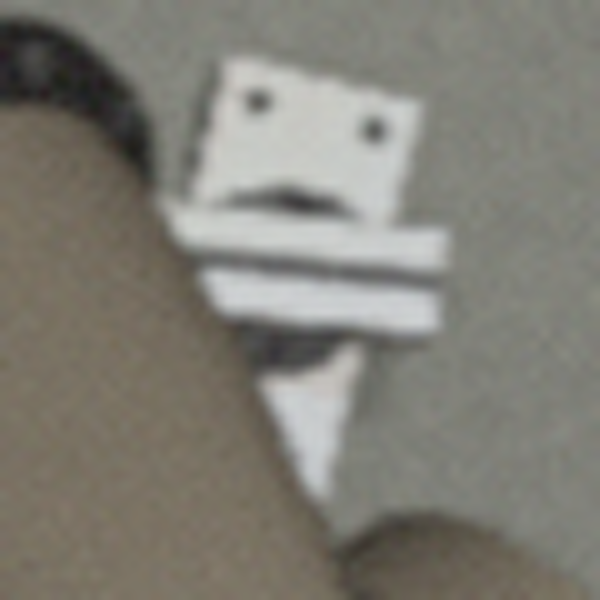

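Request:
{"fn": "send_rows", "kwargs": {
  "plan": [
    [-0.5, 0, -1.7, 0, 0.7],
    [-0.9, 0, -3.2, 0, 0.7],
    [-0.9, 0, -3.2, 0, 0.7],
    [-0.9, 0, -3.2, 0, 0.7],
    [-0.9, 0, -3.2, 0, 0.7],
    [-0.9, 0, -3.2, 0, 0.7],
    [-0.9, 0, -3.2, 0, 0.7],
    [-0.9, 0, -3.2, 0, 0.7],
    [-0.9, 0, -3.2, 0, 0.7],
    [-0.9, 0, -3.2, 0, 0.7],
    [-0.4, 0, -1.4, 0, 0.7],
    [0, 0, 0, 0, 0.7]
  ]
}}

```text
clock: 14.15
tcp_pos: [0.5062, -0.0429, 0.1898]
orientation: [-1.57, 0.083, -0.081]
contact_force: [0.7, 0.8, 0.4]
grip_width: 0.0597
```

Run:
```python
from h import *; from bench import r
need(r,.507,-.042,.056,1.468-np.pi/2)
```

```text
tcp [ 0.5062 -0.0429  0.1898] curyaw -0.104 down [-0.001 -0.    -1.   ] width 0.0597 t 14.15 q7 -0.33 F [0.7 0.8 0.4]
 tool shift cm [ 0.08 13.38  0.1 ] spin deg -0.1 alt 179.9 world d cm [  0.08   0.09 -13.38]
 after spin shift [ 0.08 13.38  0.1 ]
```

Request:
{"fn": "send_rows", "kwargs": {
  "plan": [
    [0.1, 2, 0.1, 0, 0.7],
    [0, 3, 0, 0, 0.7],
    [0, 3, 0, 0, 0.7],
    [0, 3, 0, 0, 0.7],
    [0, 1.5, 0, 0, 0.7],
    [0, 0.9, 0, 0, 0.7],
    [0, 0, 0, 0, 0.7],
    [0, 0, 0, 0, 0.5]
  ]
}}

```text
clock: 15.15
tcp_pos: [0.5089, -0.0409, 0.0571]
orientation: [-1.569, 0.079, -0.081]
contact_force: [-0.2, 0.8, 0.7]
grip_width: 0.0438
```

Request:
{"fn": "send_rows", "kwargs": {
  "plan": [
    [0, 0, 0, 0, 0.4],
    [0, 0, 0, 0, 0.3],
    [0, 0, 0, 0, 0],
    [0, 0, 0, 0, 0],
    [0, 0, 0, 0, 0]
  ]
}}

```text
clock: 15.78
tcp_pos: [0.5087, -0.0411, 0.0571]
orientation: [-1.57, 0.079, -0.081]
contact_force: [-1.2, 0.3, 6.8]
grip_width: 0.0293
```

Run:
```python
from h import *; from bench import r
need(r,.507,-.042,.056,1.468-np.pi/2)
f=r.grab_frame("side")
cv2.imwrite("pics/side9.png",cv2.resize(f["image"][145:215,230:300,::-1],(600,600),interpolation=2))
```

```text
tcp [ 0.5087 -0.0411  0.0571] curyaw -0.102 down [ 0.001 -0.    -1.   ] width 0.0293 t 15.78 q7 -0.48 F [-1.2  0.3  6.8]
 tool shift cm [-0.17  0.11 -0.1 ] spin deg 0.0 alt -180.0 world d cm [-0.17 -0.09 -0.11]
 after spin shift [-0.16  0.11 -0.1 ]
```

View pics/side9.png

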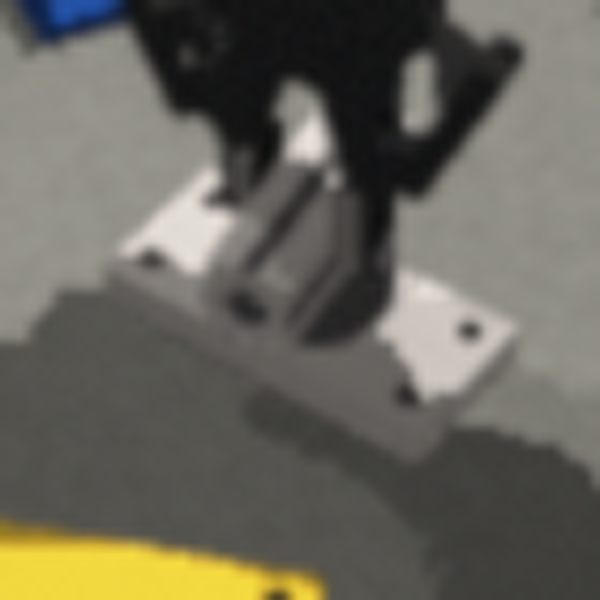

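Request:
{"fn": "send_rows", "kwargs": {
  "plan": [
    [0, -0.5, 0, 0, 0],
    [0, -0.5, 0, 0, 0],
    [0, -1, 0, 0, 0],
    [0, -2, 0, 0, 0],
    [0, -3, 0, 0, 0],
    [0, -3, 0, 0, 0],
    [0, -2, 0, 0, 0],
    [0, 0, 0, 0, 0]
  ]
}}

```text
clock: 16.82
tcp_pos: [0.5092, -0.041, 0.1781]
orientation: [-1.57, 0.077, -0.083]
contact_force: [0.6, -0.1, -1.1]
grip_width: 0.0292
```

Request:
{"fn": "send_rows", "kwargs": {
  "plan": [
    [0, 0, 0, -10, 0],
    [0, 0, 0, -10, 0],
    [0, 0, 0, -10, 0],
    [0, 0, 0, -10, 0],
    [0, 0, 0, -10, 0],
    [0, 0, 0, -10, 0],
    [0, 0, 0, -10, 0],
    [0, 0, 0, -10.7, 0],
    [0, 0, 0, 0, 0]
  ]
}}

```text
clock: 17.95
tcp_pos: [0.5075, -0.0411, 0.1753]
orientation: [-1.322, -1.01, 1.012]
contact_force: [-0.1, 0.5, -1.5]
grip_width: 0.0293
```

Run:
```python
from h import *; from bench import r
need(r,.3995,-.2514,.2,-.2644+np.pi/2)
F={c:r.grab_frame(c) for c in("side","top")}
np.save("pics/F10.npy",F,allow_pickle=True)
cv2.imwrite("pics/side10.png",cv2.resize(F["side"]["image"][60:210,210:350,::-1],None,fx=4,fy=4,interpolation=2))
cv2.imwrite("pics/top10.png",cv2.resize(F["top"]["image"][100:240,250:400,::-1],None,fx=4,fy=4,interpolation=2))
```

```text
tcp [ 0.5075 -0.0411  0.1753] curyaw 1.305 down [-0.002  0.001 -1.   ] width 0.0293 t 17.95 q7 0.92 F [-0.1  0.5 -1.5]
 tool shift cm [-23.13  -2.47   4.89] spin deg -0.1 alt 179.9 world d cm [-10.8  -21.03   2.47]
 after spin shift [-23.12  -2.47   4.93]
```

View pics/side10.png

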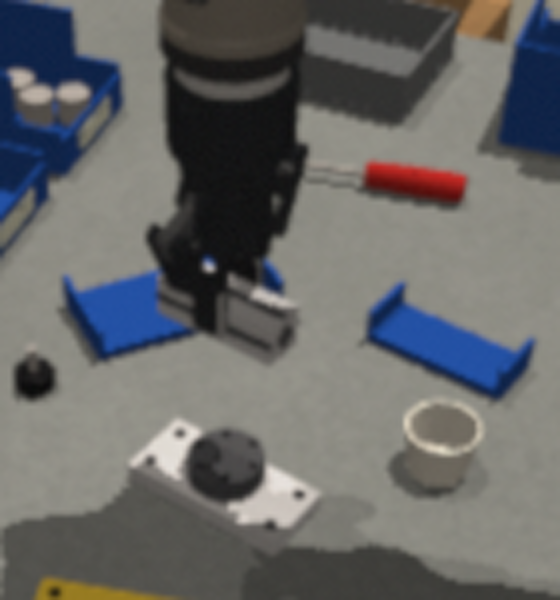

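View pics/top10.png

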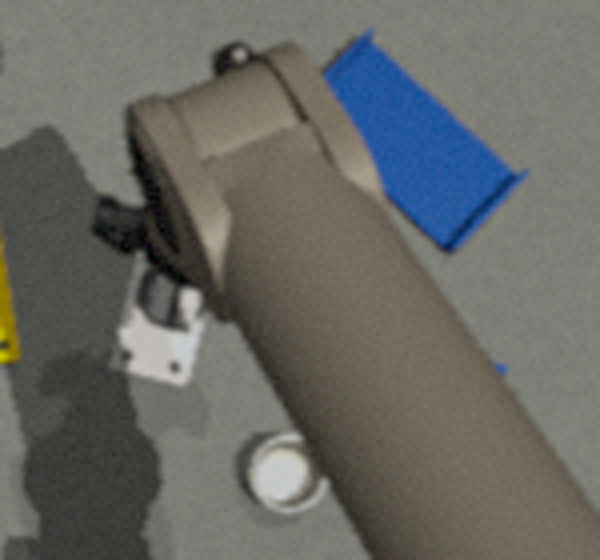

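Request:
{"fn": "send_rows", "kwargs": {
  "plan": [
    [-1.3, 0, 0.3, 0, 0],
    [-2.6, 0, 0.6, 0, 0],
    [-2.6, 0, 0.6, 0, 0],
    [-2.6, 0, 0.6, 0, 0],
    [-2.6, 0, 0.5, 0, 0],
    [-2.6, 0, 0.5, 0, 0],
    [-2.6, 0, 0.5, 0, 0],
    [-2.6, 0, 0.5, 0, 0],
    [-2.4, 0, 0.5, 0, 0],
    [-1.2, 0, 0.3, 0, 0],
    [0, 0, 0, 0, 0]
  ]
}}

```text
clock: 19.42
tcp_pos: [0.3999, -0.2518, 0.1762]
orientation: [-1.324, -1.01, 1.011]
contact_force: [0.8, 0.5, -1.5]
grip_width: 0.0291
```

Run:
```python
from h import *; from bench import r
need(r,.3995,-.2514,.05,-.2644+np.pi/2)
F={c:r.grab_frame(c) for c in("side","top")}
np.save("pics/F11.npy",F,allow_pickle=True)
cv2.imwrite("pics/side11.png",cv2.resize(F["side"]["image"][70:210,260:400,::-1],None,fx=4,fy=4,interpolation=2))
cv2.imwrite("pics/top11.png",cv2.resize(F["top"]["image"][145:205,265:325,::-1],None,fx=10,fy=10,interpolation=2))
```

```text
tcp [ 0.3999 -0.2518  0.1762] curyaw 1.304 down [-0. -0. -1.] width 0.0291 t 19.43 q7 1.45 F [ 0.8  0.5 -1.5]
 tool shift cm [ 0.03 12.62  0.05] spin deg -0.1 alt 179.9 world d cm [ -0.04   0.04 -12.62]
 after spin shift [ 0.03 12.62  0.05]
```

View pics/side11.png

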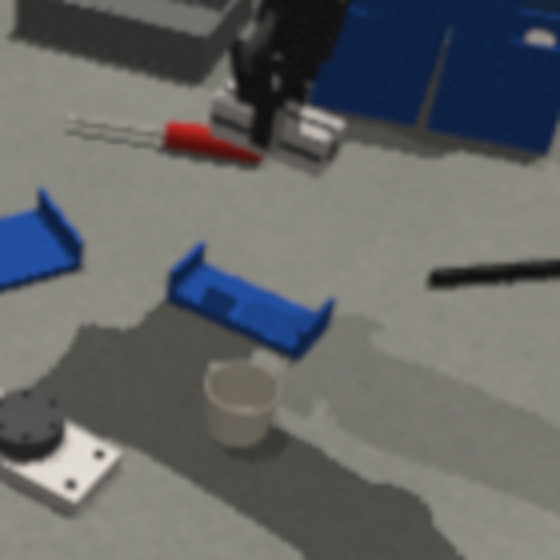

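View pics/top11.png

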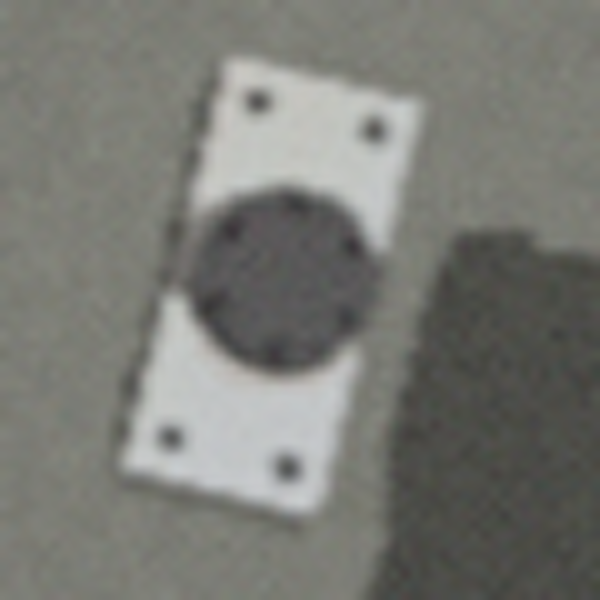

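Request:
{"fn": "send_rows", "kwargs": {
  "plan": [
    [0, 2, 0, 0, 0],
    [0, 3, 0, 0, 0],
    [0, 3, 0, 0, 0],
    [0, 2, 0, 0, 0],
    [0, 1.5, 0, 0, 0],
    [0, 0.8, 0, 0, 0],
    [0, 0.4, 0, 0, 0],
    [0, 0.4, 0, 0, 0],
    [0, 0, 0, 0, 0]
  ]
}}

```text
clock: 20.65
tcp_pos: [0.4006, -0.2513, 0.0454]
orientation: [-1.323, -1.012, 1.012]
contact_force: [0.0, 0.6, -0.9]
grip_width: 0.0291
```

Run:
```python
from h import *; from bench import r
need(r,.3995,-.2514,.031,-.2644+np.pi/2)
F={c:r.grab_frame(c) for c in("side","top")}
cv2.imwrite("pics/side12.png",cv2.resize(F["side"]["image"][110:170,280:360,::-1],None,fx=8,fy=8,interpolation=2))
cv2.imwrite("pics/top12.png",cv2.resize(F["top"]["image"][170:240,330:400,::-1],None,fx=8,fy=8,interpolation=2))
```

```text
tcp [ 0.4006 -0.2513  0.0454] curyaw 1.306 down [ 0. -0. -1.] width 0.0291 t 20.65 q7 1.23 F [ 0.   0.6 -0.9]
 tool shift cm [-0.04  1.44  0.11] spin deg -0.0 alt 180.0 world d cm [-0.11 -0.01 -1.44]
 after spin shift [-0.04  1.44  0.11]
```

View pics/side12.png

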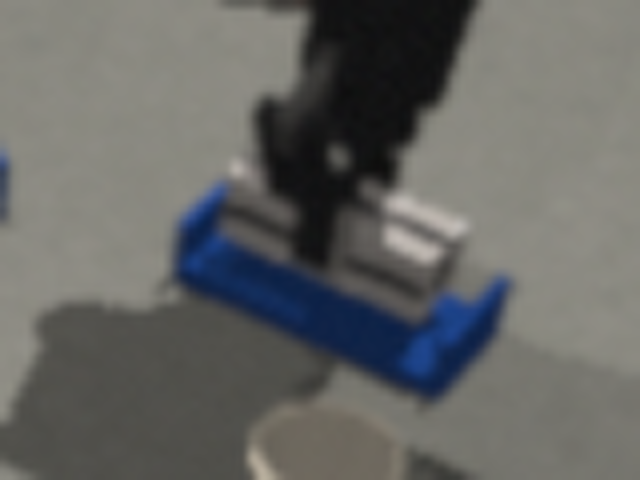

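Request:
{"fn": "send_rows", "kwargs": {
  "plan": [
    [0, 0.4, 0.1, 0, 0],
    [0, 0.4, 0, 0, 0],
    [0, 0.2, 0, 0, 0],
    [0, 0.2, 0, 0, 0],
    [0, 0.15, 0, 0, 0],
    [0, 0.1, 0, 0, 0],
    [0, 0, 0, 0, 0]
  ]
}}

```text
clock: 21.62
tcp_pos: [0.3996, -0.2509, 0.0311]
orientation: [-1.323, -1.012, 1.013]
contact_force: [-1.5, 0.6, 4.8]
grip_width: 0.0292
```

Contact at the expected height, so I'll release gently.

Request:
{"fn": "send_rows", "kwargs": {
  "plan": [
    [0, 0, 0, 0, 0.36],
    [0, 0, 0, 0, 0.4],
    [0, 0, 0, 0, 0.5],
    [0, 0, 0, 0, 0.6],
    [0, 0, 0, 0, 0.6],
    [0, -1.5, 0, 0, 0.6],
    [0, -3, 0, 0, 0.8],
    [0, -4, 0, 0, 1],
    [0, -4, 0, 0, 1],
    [0, -3, 0, 0, 1],
    [0, 0, 0, 0, 1]
  ]
}}

```text
clock: 23.0
tcp_pos: [0.401, -0.2515, 0.1887]
orientation: [-1.328, -1.014, 1.012]
contact_force: [0.3, -1.0, -0.1]
grip_width: 0.0853
```

Run:
```python
from h import *; from bench import r
F=np.load("pics/F11.npy",allow_pickle=True).item()
p=back(F["top"],[(285+.5)/10-.5+265,(278+.5)/10-.5+145],.036)[0]; print(p)
f=F["top"]; g=f["image"].max(2).astype(float); m=(cv2.GaussianBlur(g,(3,3),0)<112).astype(float)
q=np.zeros_like(m); q[160:186,281:306]=m[160:186,281:306]
q=cv2.morphologyEx(q,cv2.MORPH_CLOSE,np.ones((3,3))); print(fit([f],[q],[cyl(.028,.016,.036)],p[:2].tolist(),False),q.sum())
need(r,p[0],p[1],.15,-.2596+np.pi/2)
F={c:r.grab_frame(c) for c in("side","top")}
np.save("pics/F13.npy",F,allow_pickle=True)
cv2.imwrite("pics/side13.png",cv2.resize(F["side"]["image"][110:220,230:370,::-1],None,fx=5,fy=5,interpolation=2))
```

```text
[ 0.50743351 -0.04472705  0.036     ]
(array([ 0.50875512, -0.04403909]), np.float64(71.56862745098039)) 292.0
tcp [ 0.401  -0.2515  0.1887] curyaw 1.306 down [ 0.004 -0.003 -1.   ] width 0.0853 t 23.0 q7 1.46 F [ 0.3 -1.  -0.1]
 tool shift cm [22.75  3.84 -4.85] spin deg -0.3 alt 179.7 world d cm [10.64 20.68 -3.87]
 after spin shift [22.73  3.84 -4.96]
```

View pics/side13.png

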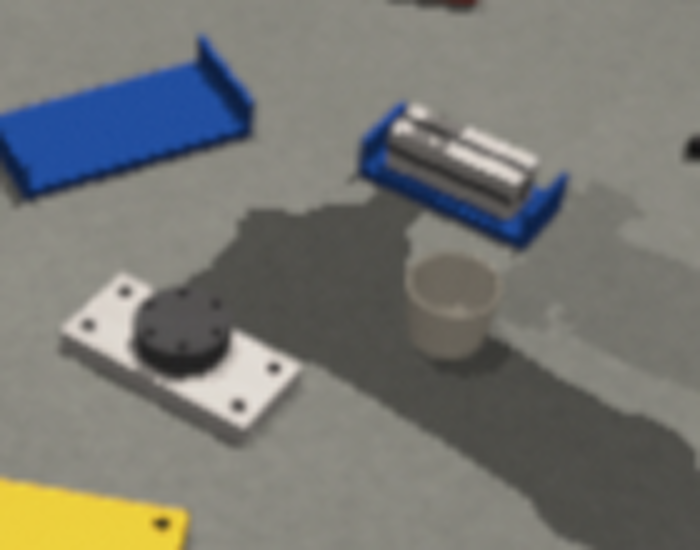

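Run:
```python
from h import *
F=np.load("pics/F13.npy",allow_pickle=True).item()
print(back(F["side"],[(182.5)/5-.5+230,(327.5)/5-.5+110],.036))
```

```text
[[ 0.50668079 -0.03812887  0.036     ]]
```

Request:
{"fn": "send_rows", "kwargs": {
  "plan": [
    [1.2, 0, -0.3, 0, 1],
    [2.5, 0, -0.5, 0, 1],
    [2.5, 0, -0.5, 0, 1],
    [2.5, 0, -0.5, 0, 1],
    [2.5, 0, -0.6, 0, 1],
    [2.5, 0, -0.6, 0, 1],
    [2.5, 0, -0.5, 0, 1],
    [2.5, 0, -0.5, 0, 1],
    [2.5, 0, -0.5, 0, 1],
    [1.5, 0, -0.4, 0, 1],
    [0, 0, 0, 0, 1]
  ]
}}

```text
clock: 24.48
tcp_pos: [0.5063, -0.0431, 0.1854]
orientation: [-1.32, -1.014, 1.014]
contact_force: [0.3, -0.1, -0.2]
grip_width: 0.0856
```

Run:
```python
from h import *; from bench import r
need(r,.5083,-.0445,.034,1.306)
```

```text
tcp [ 0.5063 -0.0431  0.1854] curyaw 1.309 down [-0.001  0.001 -1.   ] width 0.0856 t 24.48 q7 0.94 F [ 0.3 -0.1 -0.2]
 tool shift cm [-0.09 15.14 -0.25] spin deg 0.2 alt -179.8 world d cm [  0.2   -0.14 -15.14]
 after spin shift [-0.09 15.14 -0.25]
```

Run:
```python
from h import *
F=np.load("pics/F13.npy",allow_pickle=True).item()
f=F["side"]; g=f["image"].max(2).astype(float)
q=np.zeros_like(g); m=(g<100); q[165:188,254:279]=m[165:188,254:279]
q=cv2.morphologyEx(q,cv2.MORPH_CLOSE,np.ones((3,3)))
p,c=fit([f],[q],[cyl(.028,.016,.036)],[.508,-.044],False); print(p,c,q.sum())
o=f["image"][:,:,::-1].copy(); o=cv2.resize(o[155:200,245:300],None,fx=12,fy=12,interpolation=2)
for z in(.016,.036):
    u=proj(f,place(cyl(.028,z,z)[:40],p[0],p[1],0)); u=((u-[245,155]+.5)*12-.5).astype(int); cv2.polylines(o,[u],True,(0,0,255),1)
    u=proj(f,place(cyl(.028,z,z)[:40],.508,-.0445,0)); u=((u-[245,155]+.5)*12-.5).astype(int); cv2.polylines(o,[u],True,(0,255,0),1)
cv2.imwrite("pics/side14.png",o)
```

```text
[ 0.50784816 -0.04714861] 106.74509803921569 374.0
```

View pics/side14.png

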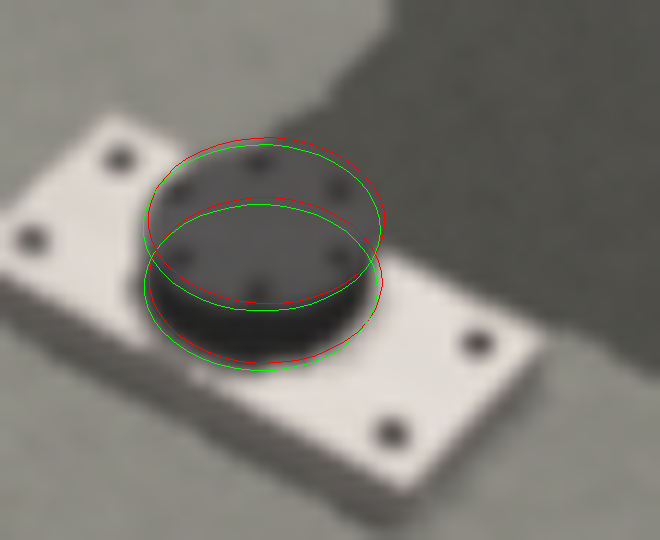

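Request:
{"fn": "send_rows", "kwargs": {
  "plan": [
    [-0.1, 2, -0.2, 0, 1],
    [0, 3, 0, 0, 1],
    [0, 3, 0, 0, 1],
    [0, 3, 0, 0, 0.9],
    [0, 2, 0, 0, 0.85],
    [0, 1.2, 0, 0, 0.85],
    [0, 0.7, 0, 0, 0.85],
    [0, 0.2, 0, 0, 0.85],
    [0, 0, 0, 0, 0.85]
  ],
  "force": 60
}}

```text
clock: 25.6
tcp_pos: [0.5083, -0.0461, 0.0353]
orientation: [-1.323, -1.013, 1.012]
contact_force: [0.4, -0.0, -0.1]
grip_width: 0.0725
```

Request:
{"fn": "send_rows", "kwargs": {
  "plan": [
    [0, 0, 0, 0, 0.7],
    [0, 0, 0, 0, 0.6],
    [0, 0, 0, 0, 0.4],
    [0, 0, 0, 0, 0],
    [0, 0, 0, 0, 0]
  ]
}}

```text
clock: 26.22
tcp_pos: [0.5084, -0.046, 0.0359]
orientation: [-1.324, -1.013, 1.012]
contact_force: [-2.4, -1.1, 9.8]
grip_width: 0.0539
```

Run:
```python
from h import *; from bench import r
need(r,.5083,-.0445,.034,1.306)
f=r.grab_frame("side")
cv2.imwrite("pics/side15.png",cv2.resize(f["image"][145:215,230:300,::-1],(600,600),interpolation=2))
```

```text
tcp [ 0.5084 -0.046   0.0359] curyaw 1.306 down [ 0.001 -0.001 -1.   ] width 0.0539 t 26.23 q7 0.73 F [-2.4 -1.1  9.8]
 tool shift cm [0.15 0.19 0.05] spin deg 0.0 alt -180.0 world d cm [-0.01  0.15 -0.19]
 after spin shift [0.15 0.19 0.05]
```

View pics/side15.png

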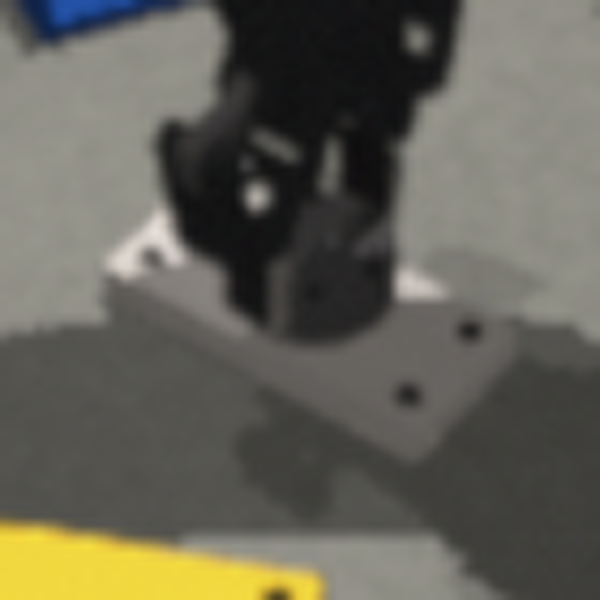

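Request:
{"fn": "send_rows", "kwargs": {
  "plan": [
    [0, -0.5, 0, 0, 0],
    [0, -0.5, 0, 0, 0],
    [0, -1, 0, 0, 0],
    [0, -2, 0, 0, 0],
    [0, -3, 0, 0, 0],
    [0, -3, 0, 0, 0],
    [0, -3, 0, 0, 0],
    [0, -1, 0, 0, 0],
    [0, 0, 0, 0, 0]
  ]
}}

```text
clock: 27.4
tcp_pos: [0.508, -0.0463, 0.1754]
orientation: [-1.324, -1.013, 1.012]
contact_force: [-0.6, -0.6, -2.8]
grip_width: 0.0534
```

Run:
```python
from h import *; from bench import r
need(r,.4255,.3058,.17,1.306)
F={c:r.grab_frame(c) for c in("side","top")}
np.save("pics/F16.npy",F,allow_pickle=True)
f=F["side"]
cv2.imwrite("pics/side16.png",cv2.resize(f["image"][90:210,220:320,::-1],(500,600),interpolation=2))
```

```text
tcp [ 0.508  -0.0463  0.1754] curyaw 1.306 down [ 0.001 -0.001 -1.   ] width 0.0534 t 27.4 q7 0.92 F [-0.6 -0.6 -2.8]
 tool shift cm [31.82  0.51 17.17] spin deg 0.0 alt -180.0 world d cm [-8.25 35.21 -0.54]
 after spin shift [31.82  0.51 17.18]
```

View pics/side16.png

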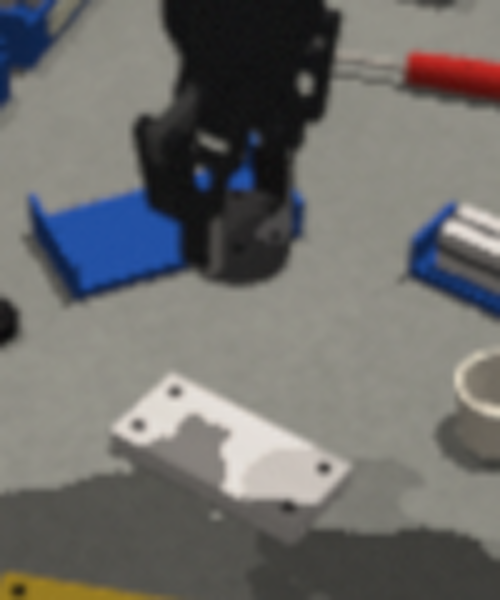

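Request:
{"fn": "send_rows", "kwargs": {
  "plan": [
    [1.5, 0, 0.8, 0, 0],
    [2.9, 0, 1.6, 0, 0],
    [3.1, 0, 1.7, 0, 0],
    [3.1, 0, 1.7, 0, 0],
    [3.1, 0, 1.7, 0, 0],
    [3.1, 0, 1.7, 0, 0],
    [3.1, 0, 1.7, 0, 0],
    [3.1, 0, 1.7, 0, 0],
    [3.1, 0, 1.7, 0, 0],
    [3.1, 0, 1.6, 0, 0],
    [1.8, 0, 0.9, 0, 0],
    [0.8, 0, 0.4, 0, 0]
  ]
}}

```text
clock: 29.0
tcp_pos: [0.423, 0.3077, 0.1743]
orientation: [-1.32, -1.014, 1.016]
contact_force: [0.0, -0.7, -3.1]
grip_width: 0.0539
```

Run:
```python
from h import *; from bench import r
need(r,.4255,.3058,.04,1.306)
f=r.grab_frame("side")
cv2.imwrite("pics/side17.png",cv2.resize(f["image"][170:330,170:310,::-1],None,fx=3.7,fy=3.7,interpolation=2))
```

```text
tcp [0.423  0.3077 0.1743] curyaw 1.31 down [-0.002  0.    -1.   ] width 0.0539 t 29.0 q7 0.17 F [ 0.  -0.7 -3.1]
 tool shift cm [-0.12 13.43 -0.31] spin deg 0.2 alt -179.8 world d cm [  0.25  -0.19 -13.43]
 after spin shift [-0.12 13.43 -0.31]
```

View pics/side17.png

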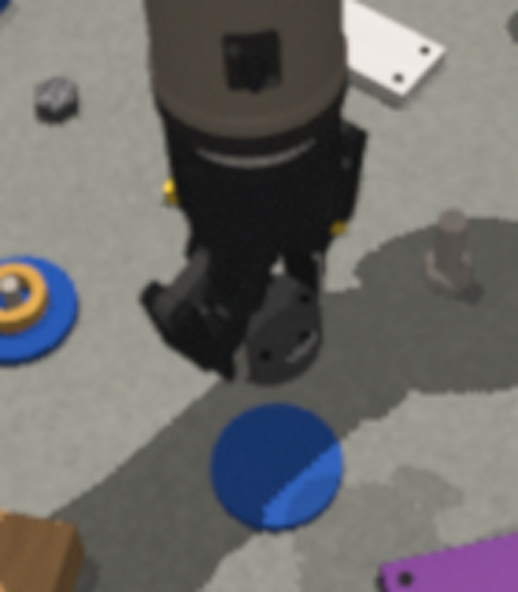

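Request:
{"fn": "send_rows", "kwargs": {
  "plan": [
    [-0.1, 2, -0.2, 0, 0],
    [0, 3, 0, 0, 0],
    [0, 3, 0, 0, 0],
    [0, 2.5, 0, 0, 0],
    [0, 1.5, 0, 0, 0],
    [0, 0.8, 0, 0, 0],
    [0, 0.4, 0, 0, 0],
    [0, 0, 0, 0, 0]
  ]
}}

```text
clock: 30.05
tcp_pos: [0.4268, 0.3045, 0.0431]
orientation: [-1.323, -1.013, 1.012]
contact_force: [-0.4, 0.6, -3.4]
grip_width: 0.0535
```

Run:
```python
from h import *; from bench import r
need(r,.4255,.3058,.03,1.306)
f=r.grab_frame("side")
cv2.imwrite("pics/side18.png",cv2.resize(f["image"][250:320,210:280,::-1],None,fx=8,fy=8,interpolation=2))
```

```text
tcp [0.4268 0.3045 0.0431] curyaw 1.306 down [ 0.001  0.    -1.   ] width 0.0535 t 30.05 q7 -0.0 F [-0.4  0.6 -3.4]
 tool shift cm [0.09 1.31 0.16] spin deg 0.0 alt -180.0 world d cm [-0.13  0.13 -1.31]
 after spin shift [0.09 1.31 0.16]
```

View pics/side18.png

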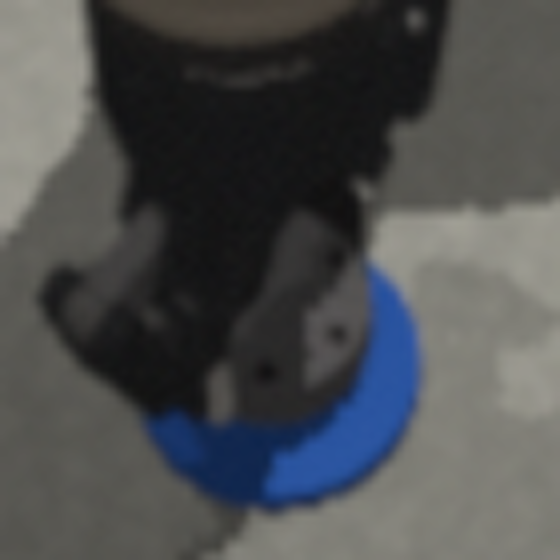

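Request:
{"fn": "send_rows", "kwargs": {
  "plan": [
    [0.1, 0.4, 0.15, 0, 0],
    [0, 0.4, 0, 0, 0],
    [0, 0.2, 0, 0, 0],
    [0, 0.1, 0, 0, 0],
    [0, 0.1, 0, 0, 0],
    [0, 0, 0, 0, 0]
  ]
}}

```text
clock: 30.85
tcp_pos: [0.4254, 0.3056, 0.0308]
orientation: [-1.323, -1.012, 1.012]
contact_force: [-0.3, -0.2, -2.9]
grip_width: 0.0538
```

Request:
{"fn": "send_rows", "kwargs": {
  "plan": [
    [0, 0.1, 0, 0, 0],
    [0, 0.1, 0, 0, 0],
    [0, 0, 0, 0, 0]
  ]
}}

```text
clock: 31.22
tcp_pos: [0.4255, 0.3058, 0.0299]
orientation: [-1.324, -1.013, 1.012]
contact_force: [-3.3, -3.9, 11.3]
grip_width: 0.0533
```

Request:
{"fn": "send_rows", "kwargs": {
  "plan": [
    [0, -0.1, 0, 0, 0],
    [0, 0, 0, 0, 0.64],
    [0, 0, 0, 0, 0.68],
    [0, 0, 0, 0, 0.75],
    [0, 0, 0, 0, 0.9],
    [0, 0, 0, 0, 0.95],
    [0, 0, 0, 0, 1],
    [0, -1.5, 0, 0, 1],
    [0, -3, 0, 0, 1],
    [0, -4, 0, 0, 1],
    [0, -4, 0, 0, 1],
    [0, -2, 0, 0, 1]
  ]
}}

```text
clock: 32.72
tcp_pos: [0.4259, 0.3065, 0.1776]
orientation: [-1.323, -1.015, 1.01]
contact_force: [0.5, -0.4, -0.1]
grip_width: 0.0852
```

Run:
```python
from h import *; from bench import r
need(r,.5092,-.0424,.17,-.2596+np.pi/2)
F={c:r.grab_frame(c) for c in("side","top")}
np.save("pics/F19.npy",F,allow_pickle=True)
f=F["side"]
cv2.imwrite("pics/side19.png",np.hstack([cv2.resize(f["image"][255:325,210:280,::-1],(400,400),interpolation=2),cv2.resize(f["image"][160:230,230:300,::-1],(400,400),interpolation=2)]))
f=F["top"];cv2.imwrite("pics/top19.png",cv2.resize(f["image"][145:205,265:325,::-1],None,fx=10,fy=10,interpolation=2))
```

```text
tcp [0.4259 0.3065 0.1776] curyaw 1.307 down [ 0.003  0.002 -1.   ] width 0.0852 t 32.73 q7 0.17 F [ 0.5 -0.4 -0.1]
 tool shift cm [-31.5    0.73 -17.15] spin deg -0.3 alt 179.7 world d cm [  8.33 -34.89  -0.76]
 after spin shift [-31.58   0.73 -17.01]
```

View pics/side19.png

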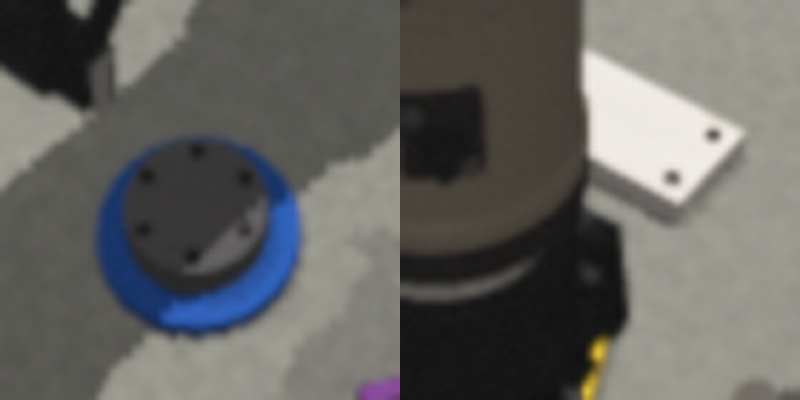

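View pics/top19.png

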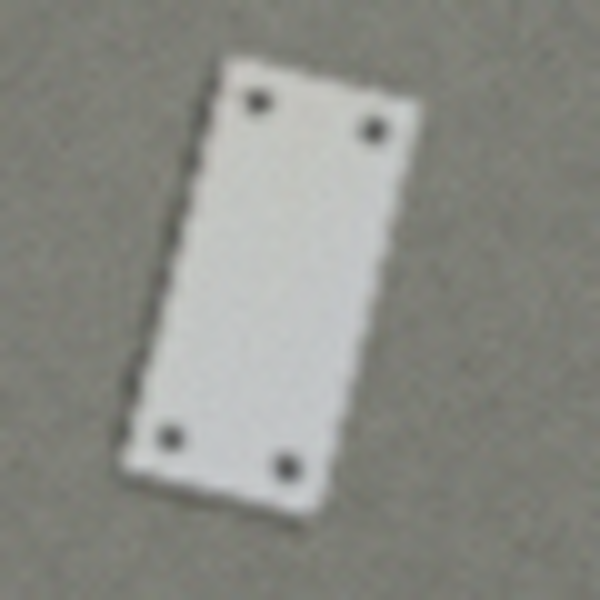

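Request:
{"fn": "send_rows", "kwargs": {
  "plan": [
    [-1.5, 0, -0.8, 0, 1],
    [-2.9, 0, -1.6, 0, 1],
    [-3.1, 0, -1.7, 0, 1],
    [-3.1, 0, -1.7, 0, 1],
    [-3.1, 0, -1.7, 0, 1],
    [-3.1, 0, -1.7, 0, 1],
    [-3.1, 0, -1.7, 0, 1],
    [-3.1, 0, -1.7, 0, 1],
    [-3.1, 0, -1.7, 0, 1],
    [-3.0, 0, -1.6, 0, 1],
    [-1.6, 0, -0.8, -0.3, 1],
    [-0.8, 0, -0.4, 0, 1]
  ]
}}

```text
clock: 34.33
tcp_pos: [0.5069, -0.0453, 0.1732]
orientation: [-1.32, -1.012, 1.016]
contact_force: [0.0, 0.3, 0.0]
grip_width: 0.0856
```

Run:
```python
from h import *; from bench import r
need(r,.5092,-.0424,.02,-.2596+np.pi/2)
```

```text
tcp [ 0.5069 -0.0453  0.1732] curyaw 1.309 down [-0.003 -0.    -1.   ] width 0.0856 t 34.33 q7 0.92 F [0.  0.3 0. ]
 tool shift cm [ 0.36 15.32 -0.2 ] spin deg -0.1 alt 179.9 world d cm [  0.23   0.29 -15.32]
 after spin shift [ 0.36 15.32 -0.2 ]
```

Request:
{"fn": "send_rows", "kwargs": {
  "plan": [
    [0.2, 2, -0.1, 0, 1],
    [0, 3, -0.1, 0, 1],
    [0, 3, 0, 0, 1],
    [0, 3, 0, 0, 1],
    [0, 2, 0, 0, 1],
    [0, 1.3, 0, 0, 1],
    [0, 0.8, 0, 0, 1],
    [0, 0.4, 0, 0, 0.9],
    [0, 0, 0, 0, 0.9]
  ],
  "force": 70
}}

```text
clock: 35.45
tcp_pos: [0.5109, -0.0417, 0.0201]
orientation: [-1.321, -1.017, 1.016]
contact_force: [-0.5, -0.1, 0.4]
grip_width: 0.0771
```

Run:
```python
from h import *; from bench import r
need(r,.5092,-.0424,.017,-.2596+np.pi/2)
f=r.grab_frame("side")
cv2.imwrite("pics/side20.png",cv2.resize(f["image"][145:215,230:300,::-1],(600,600),interpolation=2))
```

```text
tcp [ 0.5109 -0.0417  0.0201] curyaw 1.312 down [ 0.001 -0.    -1.   ] width 0.0771 t 35.45 q7 0.69 F [-0.5 -0.1  0.4]
 tool shift cm [-0.11  0.31  0.15] spin deg 0.0 alt -180.0 world d cm [-0.17 -0.07 -0.31]
 after spin shift [-0.11  0.31  0.15]
```

View pics/side20.png

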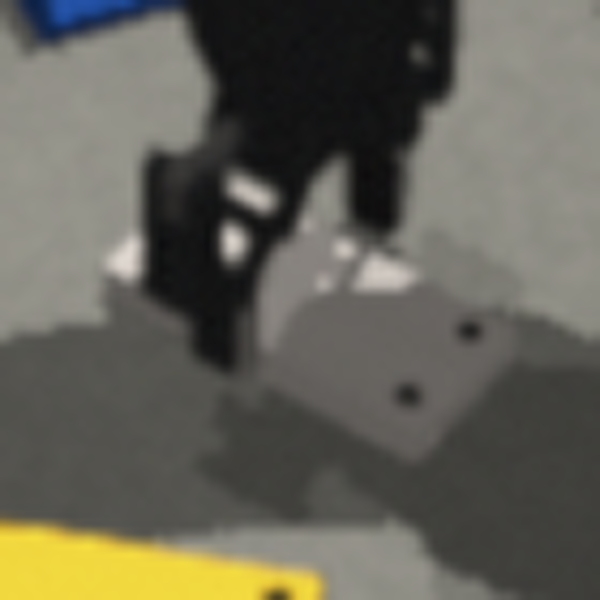

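Fingers straddle the plate. I'll lower a touch and close.

Request:
{"fn": "send_rows", "kwargs": {
  "plan": [
    [-0.1, 0.2, 0.15, 0, 0.85],
    [0, 0.1, 0, 0, 0.8],
    [0, 0, 0, 0, 0.72],
    [0, 0, 0, 0, 0.6],
    [0, 0, 0, 0, 0],
    [0, 0, 0, 0, 0],
    [0, 0, 0, 0, 0]
  ]
}}

```text
clock: 36.38
tcp_pos: [0.509, -0.0423, 0.0175]
orientation: [-1.321, -1.016, 1.017]
contact_force: [-2.8, -0.2, 8.5]
grip_width: 0.0576
```

Request:
{"fn": "send_rows", "kwargs": {
  "plan": [
    [0, -0.5, 0, 0, 0],
    [0, -0.5, 0, 0, 0],
    [0, -1, 0, 0, 0],
    [0, -2, 0, 0, 0],
    [0, -3, 0, 0, 0],
    [0, -3, 0, 0, 0],
    [0, -3, 0, 0, 0],
    [0, -1, 0, 0, 0],
    [0, 0, 0, 0, 0]
  ]
}}

```text
clock: 37.5
tcp_pos: [0.5091, -0.0424, 0.1574]
orientation: [-1.322, -1.017, 1.016]
contact_force: [-0.4, 0.1, -3.7]
grip_width: 0.0576
```

Run:
```python
from h import *; from bench import r
need(r,.6245,-.2266,.16,.7965+np.pi/2)
f=r.grab_frame("side")
cv2.imwrite("pics/side21.png",cv2.resize(f["image"][90:210,220:320,::-1],(500,600),interpolation=2))
```

```text
tcp [ 0.5091 -0.0424  0.1574] curyaw 1.312 down [ 0.001 -0.001 -1.   ] width 0.0576 t 37.5 q7 0.89 F [-0.4  0.1 -3.7]
 tool shift cm [-14.84  -0.24 -15.88] spin deg -60.5 alt 119.5 world d cm [ 11.54 -18.42   0.26]
 after spin shift [-21.13  -0.24   5.1 ]
```

View pics/side21.png

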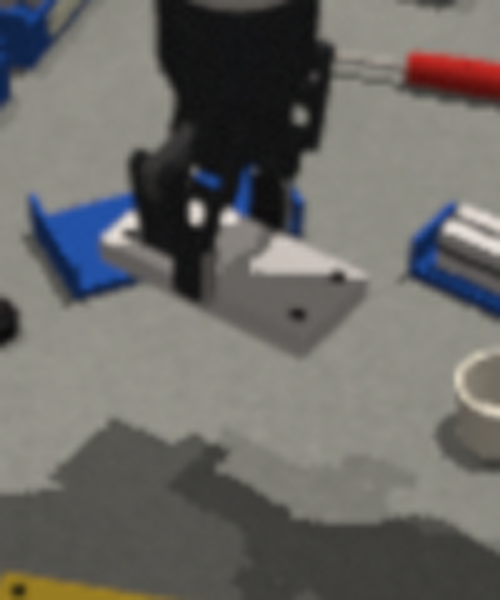

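Plate held level. Spin −60.5° (last joint has room), then translate.

Request:
{"fn": "send_rows", "kwargs": {
  "plan": [
    [0, 0, 0, -5, 0],
    [0, 0, 0, -8, 0],
    [0, 0, 0, -9, 0],
    [0, 0, 0, -9, 0],
    [0, 0, 0, -9, 0],
    [0, 0, 0, -9, 0],
    [0, 0, 0, -7, 0],
    [0, 0, 0, -4.5, 0],
    [0, 0, 0, 0, 0]
  ]
}}

```text
clock: 38.67
tcp_pos: [0.5081, -0.0423, 0.1555]
orientation: [-0.718, -1.766, 1.766]
contact_force: [0.4, -0.9, -3.3]
grip_width: 0.058
```

Request:
{"fn": "send_rows", "kwargs": {
  "plan": [
    [-1.2, 0, 0.3, 0, 0],
    [-2.2, 0, 0.5, 0, 0],
    [-2.4, 0, 0.6, 0, 0],
    [-2.4, 0, 0.6, 0, 0],
    [-2.4, 0, 0.6, 0, 0],
    [-2.4, 0, 0.6, 0, 0],
    [-2.4, 0, 0.6, 0, 0],
    [-2.4, 0, 0.6, 0, 0],
    [-2.1, 0, 0.5, 0, 0],
    [-1.2, 0, 0.2, 0, 0],
    [0, 0, 0, 0, 0]
  ]
}}

```text
clock: 40.05
tcp_pos: [0.6244, -0.2276, 0.1563]
orientation: [-0.722, -1.766, 1.766]
contact_force: [-0.4, 0.3, -3.6]
grip_width: 0.0578
```

Run:
```python
from h import *; from bench import r
need(r,.6245,-.2266,.04,.7965+np.pi/2)
f=r.grab_frame("side")
cv2.imwrite("pics/side22.png",cv2.resize(f["image"][50:170,200:300,::-1],(500,600),interpolation=2))
```

```text
tcp [ 0.6244 -0.2276  0.1563] curyaw 2.365 down [-0.  0. -1.] width 0.0578 t 40.05 q7 2.12 F [-0.4  0.3 -3.6]
 tool shift cm [ 0.06 11.63 -0.09] spin deg -0.1 alt 179.9 world d cm [ 1.000e-02  1.000e-01 -1.163e+01]
 after spin shift [ 0.06 11.63 -0.09]
```

View pics/side22.png

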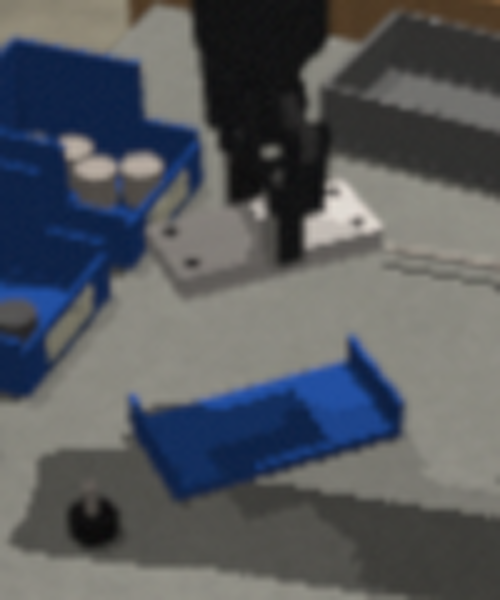

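Request:
{"fn": "send_rows", "kwargs": {
  "plan": [
    [0.05, 2, -0.1, 0, 0],
    [0, 3, 0, 0, 0],
    [0, 2.5, 0, 0, 0],
    [0, 1.5, 0, 0, 0],
    [0, 0.8, 0, 0, 0],
    [0, 0.3, 0, 0, 0],
    [0, 0, 0, 0, 0]
  ]
}}

```text
clock: 40.98
tcp_pos: [0.625, -0.2251, 0.0564]
orientation: [-0.721, -1.768, 1.768]
contact_force: [0.8, 0.4, -3.1]
grip_width: 0.0576
```

Run:
```python
from h import *; from bench import r
need(r,.6245,-.2266,.0275,.7965+np.pi/2)
F={c:r.grab_frame(c) for c in("side","top")}
cv2.imwrite("pics/side23.png",cv2.resize(F["side"]["image"][100:160,215:295,::-1],None,fx=8,fy=8,interpolation=2))
cv2.imwrite("pics/top23.png",cv2.resize(F["top"]["image"][95:175,310:395,::-1],None,fx=7,fy=7,interpolation=2))
```

```text
tcp [ 0.625  -0.2251  0.0564] curyaw 2.368 down [ 0.001 -0.    -1.   ] width 0.0576 t 40.98 q7 2.05 F [ 0.8  0.4 -3.1]
 tool shift cm [-0.07  2.89  0.14] spin deg 0.0 alt -180.0 world d cm [-0.05 -0.15 -2.89]
 after spin shift [-0.07  2.89  0.14]
```

View pics/side23.png

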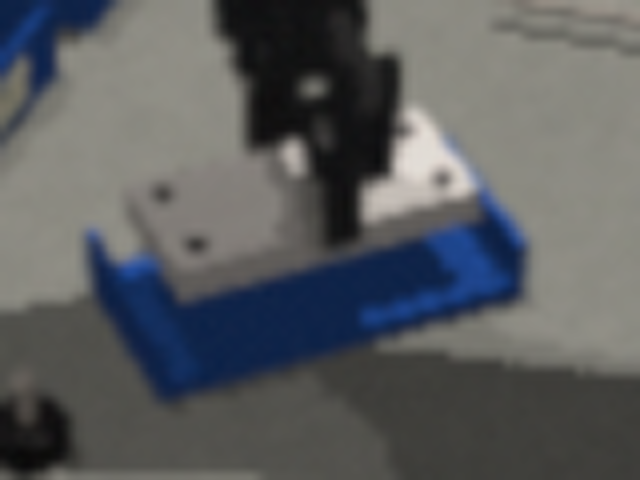

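View pics/top23.png

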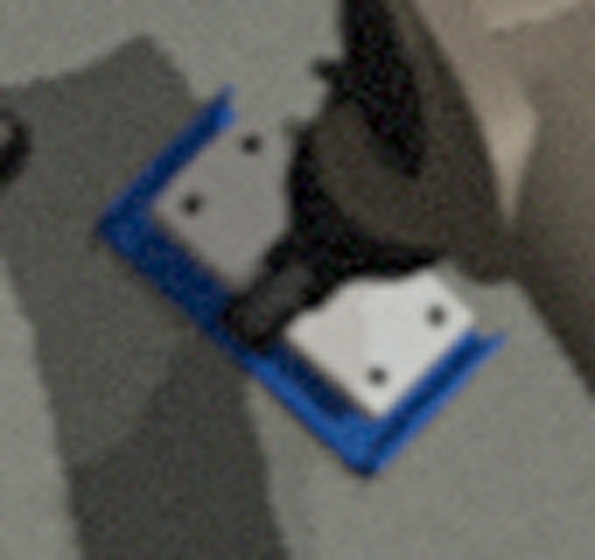

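Request:
{"fn": "send_rows", "kwargs": {
  "plan": [
    [-0.05, 0.8, 0.15, 0, 0],
    [0, 0.8, 0, 0, 0],
    [0, 0.5, 0, 0, 0],
    [0, 0.3, 0, 0, 0],
    [0, 0.2, 0, 0, 0],
    [0, 0.1, 0, 0, 0],
    [0, 0, 0, 0, 0]
  ]
}}

```text
clock: 41.95
tcp_pos: [0.6239, -0.2265, 0.0289]
orientation: [-0.72, -1.768, 1.768]
contact_force: [-0.3, -0.0, -3.3]
grip_width: 0.0577
```

Request:
{"fn": "send_rows", "kwargs": {
  "plan": [
    [0, 0.1, 0, 0, 0],
    [0, 0.1, 0, 0, 0],
    [0, 0.1, 0, 0, 0],
    [0, 0, 0, 0, 0]
  ]
}}

```text
clock: 42.45
tcp_pos: [0.624, -0.2266, 0.0276]
orientation: [-0.721, -1.767, 1.768]
contact_force: [-5.2, 0.2, 10.2]
grip_width: 0.0578
```

Request:
{"fn": "send_rows", "kwargs": {
  "plan": [
    [0, -0.1, 0, 0, 0],
    [0, 0, 0, 0, 0.69],
    [0, 0, 0, 0, 0.73],
    [0, 0, 0, 0, 0.8],
    [0, 0, 0, 0, 0.9],
    [0, 0, 0, 0, 0.95],
    [0, 0, 0, 0, 1],
    [0, -1.5, 0, 0, 1],
    [0, -3, 0, 0, 1],
    [0, -4, 0, 0, 1],
    [0, -4, 0, 0, 1],
    [0, -4, 0, 0, 1]
  ]
}}

```text
clock: 43.95
tcp_pos: [0.6239, -0.2263, 0.1944]
orientation: [-0.721, -1.768, 1.768]
contact_force: [0.9, -0.1, -0.4]
grip_width: 0.0854
```

Run:
```python
from h import *; from bench import r
need(r,.45,.0,.25,.7965+np.pi/2)
```

```text
tcp [ 0.6239 -0.2263  0.1944] curyaw 2.368 down [ 0.001 -0.    -1.   ] width 0.0854 t 43.95 q7 2.15 F [ 0.9 -0.1 -0.4]
 tool shift cm [28.25 -5.59 -4.04] spin deg 0.0 alt -180.0 world d cm [-17.39  22.63   5.56]
 after spin shift [28.25 -5.59 -4.02]
```

Move the arm clear of both views (over the middle) to check everything.

Request:
{"fn": "send_rows", "kwargs": {
  "plan": [
    [1.5, -0.6, -0.2, 0, 1],
    [2.7, -0.6, -0.4, 0, 1],
    [2.7, -0.6, -0.4, 0, 1],
    [2.7, -0.6, -0.4, 0, 1],
    [2.7, -0.6, -0.4, 0, 1],
    [2.7, -0.6, -0.4, 0, 1],
    [2.7, -0.6, -0.4, 0, 1],
    [2.7, -0.6, -0.4, 0, 1],
    [2.7, -0.6, -0.4, 0, 1],
    [2.7, 0, -0.4, 0, 1],
    [2, 0, -0.2, 0, 1],
    [0, 0, 0, 0, 1]
  ]
}}

```text
clock: 45.45
tcp_pos: [0.452, -0.0028, 0.2457]
orientation: [-0.719, -1.768, 1.77]
contact_force: [0.6, -0.4, 0.4]
grip_width: 0.0855
```

Run:
```python
from h import *; from bench import r
print(r.get_obs()["tcp_pos"])
F={c:r.grab_frame(c) for c in("side","top")}
np.save("pics/F24.npy",F,allow_pickle=True)
S,T=F["side"],F["top"]
c=lambda f,a,b,s=33:cv2.resize(f["image"][b-s:b+s,a-s:a+s,::-1],(266,266),interpolation=2)
cv2.imwrite("pics/chk.png",np.vstack([np.hstack([c(S,254,135),c(S,321,146),c(S,245,296)]),np.hstack([c(T,352,136),c(T,362,209),c(T,190,136)])]))
cv2.imwrite("pics/side24.png",S["image"][:,:,::-1])
```

```text
[ 0.45196876 -0.00280204  0.24566296]
```

View pics/chk.png

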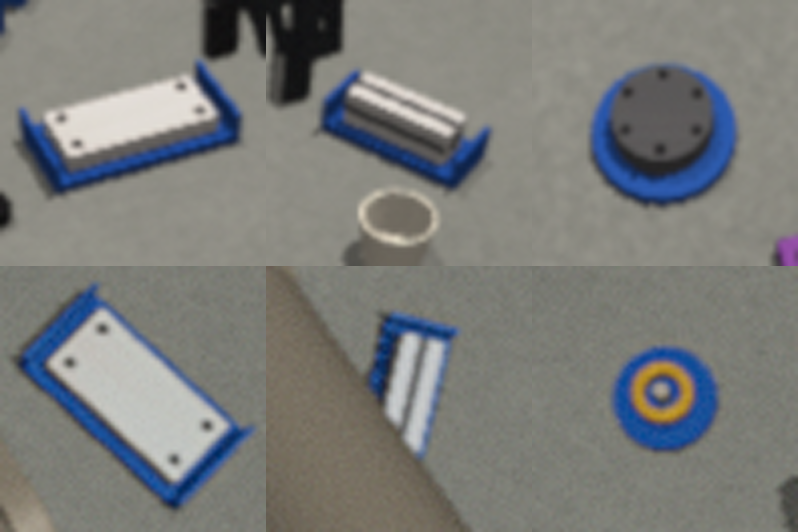

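View pics/side24.png

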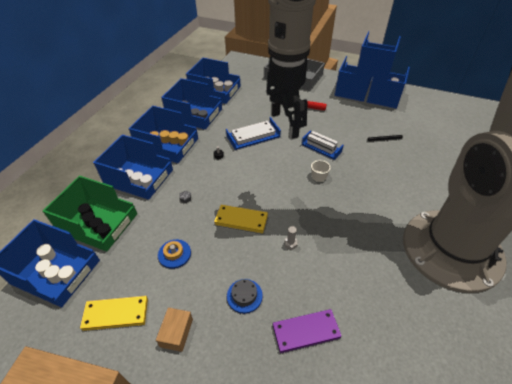

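Run:
```python
from h import *
F=np.load("pics/F24.npy",allow_pickle=True).item()
def overlay(c,x0,y0,w,h,shapes,name,s=12):
    f=F[c]; o=cv2.resize(f["image"][y0:y0+h,x0:x0+w,::-1],None,fx=s,fy=s,interpolation=2)
    for P,p,col in shapes:
        u=proj(f,place(P,*p)); u=((u-[x0,y0]+.5)*s-.5).astype(np.int32); cv2.polylines(o,[u],True,col,1)
    cv2.imwrite(name,o)
def rect(L,W,z): return np.array([[L/2,W/2,z],[L/2,-W/2,z],[-L/2,-W/2,z],[-L/2,W/2,z]])
R=(0,0,255)
bar=(.3996,-.2514,-.2644); pl=(.6243,-.2264,.7965); ro=(.4256,.3058,0); po=(.629,.2676,0)
sh=[(rect(.09,.03,.04),bar,R),(rect(.13,.06,.026),pl,R),(cyl(.028,.03,.03)[:40],ro,R),(cyl(.023,.026,.026)[:40],po,R)]
overlay("side",298,128,50,36,sh,"pics/o1.png"); overlay("side",222,112,62,42,sh,"pics/o2.png")
overlay("side",225,275,40,42,sh,"pics/o3.png"); overlay("side",150,235,46,38,sh,"pics/o4.png")
a=[cv2.resize(cv2.imread(f"pics/o{i}.png"),(400,300)) for i in(1,2,3,4)]
cv2.imwrite("pics/o.png",np.vstack([np.hstack(a[:2]),np.hstack(a[2:])]))
overlay("top",318,105,68,62,sh,"pics/o5.png"); overlay("top",340,180,45,58,sh,"pics/o6.png"); overlay("top",160,185,40,36,sh,"pics/o7.png"); overlay("top",170,118,40,36,sh,"pics/o8.png")
a=[cv2.resize(cv2.imread(f"pics/o{i}.png"),(400,300)) for i in(5,6,7,8)]
cv2.imwrite("pics/p.png",np.vstack([np.hstack(a[:2]),np.hstack(a[2:])]))
```

```text
(no output)
```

View pics/o.png

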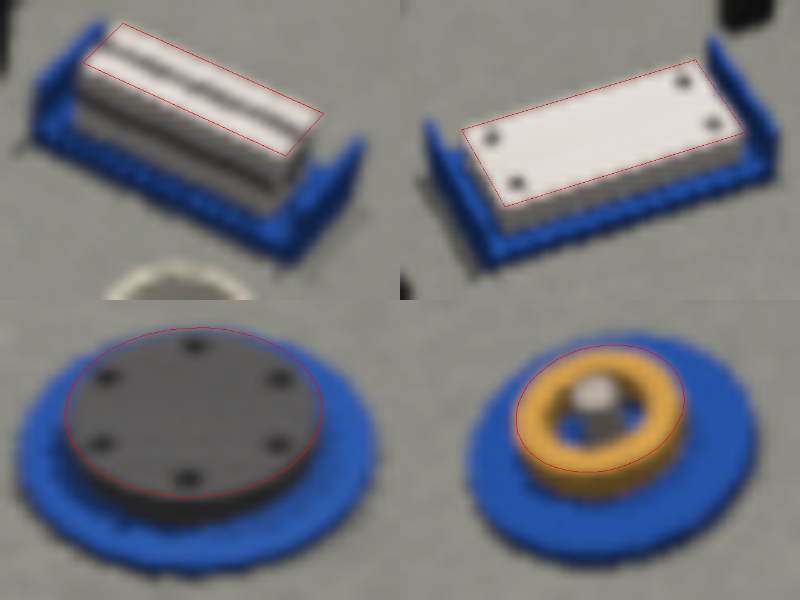

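View pics/p.png

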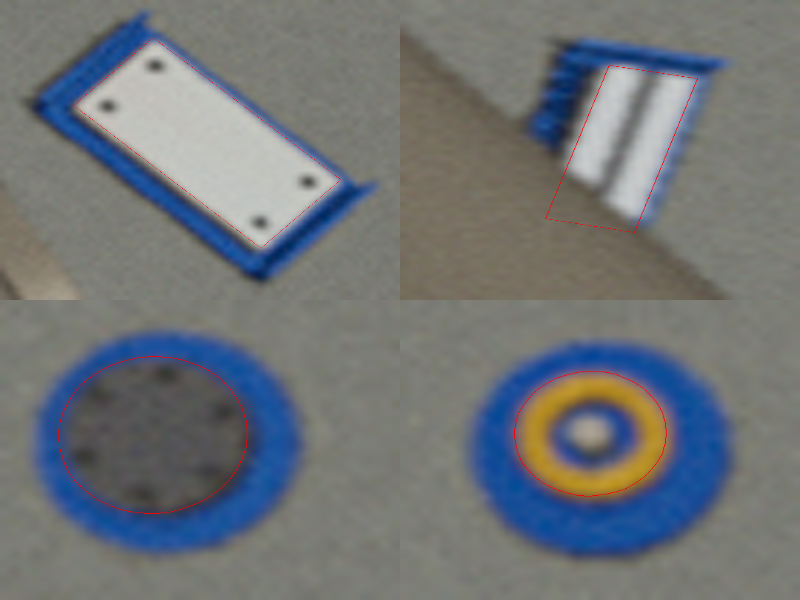

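The outlines drawn at the nest centres match all four parts to within about 3 mm in both views. Bolt and tub look untouched.

Run:
```python
from h import *; from bench import r
F=np.load("pics/F0.npy",allow_pickle=True).item(); G=np.load("pics/F24.npy",allow_pickle=True).item()
for n,(a,b,c,d) in {"bolt":(280,218,300,254),"tub":(306,158,334,186)}.items():
    s,_=cv2.phaseCorrelate(F["side"]["image"][b:d,a:c].mean(2),G["side"]["image"][b:d,a:c].mean(2)); print(n,"px shift",np.round(s,2))
print(r.hand_in())
```

```text
bolt px shift [-0.27  0.3 ]
tub px shift [-0.02  0.01]
the job is handed in; nothing more can be done
None
```

I took the stack apart and laid all four parts on their nests: collar over the post, extrusion on the short nest, flange on the plain pad and plate on the long nest. The job was handed in at about 45.5 s on the robot's clock, and no verdict is reported.

- **Setting down:** each part was lowered in small steps until the wrist force showed contact, then the fingers opened. Nothing was dropped.
- **Placement:** outlines drawn at the nest centres matched the parts to about 3 mm or better in the side camera and, where visible, the top camera. The 12 mm and 0.2 rad limits leave clear room. Every part looked flat and right side up.
- **Bolt and tub:** both look where they started, with less than half a pixel of shift in the side view.
- **Weaker checks:** the extrusion was partly hidden by the arm in the last top view, so its check rests mainly on the side view, where it sat about 3 mm off the drawn outline. Before I picked up the flange, an eyeballed side-view estimate and the first side-view fit disagreed with the top view by up to 6 mm. I used the top-view position, and its outline matched the side picture.

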